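Unload the heat block and show the control vial to the bench camera

ROBOT

A 6-joint arm with a two-finger parallel gripper is mounted at the origin on the work surface. World frame = base frame: x ahead of the robot, y to its left, z up, the work surface at z = 0. Lengths are in mm, angles in degrees, forces in N, time in s.
With the tool pointing down it reaches from about 300 to 875 mm from the base axis. Payload 4.2 kg.
Tool frame: the origin (TCP) lies midway between the tips of the shut fingers; the grasp point (between the pads) lies 19 mm behind it; z points along the fingers, x is the direction in which the jaws open and shut, and the axes are right-handed (so a half turn about z gives the same grasp; the last joint's range is limited). The gripper opens to 85 mm and grips with 20 to 120 N. Pads are 22 mm wide; open, the fingers measure 114 mm over their backs; the gripper's body (76 mm by 85 mm) begins 54 mm behind the grasp point. The pads swing forward as they close: fully open they stand 13 mm farther back than shut.
Start: joints at [71.505, 18.312, 89.639, -0, 72.044, -1.146], TCP at [171.463, 548.855, 231.338] pointing down, gripper open.
Joint ranges: [-177.97, 177.97], [-48.28, 115.42], [12.27, 149.76], [-77.06, 257.06], [2.81, 150.46], [-146.56, 146.56]. Speed limits (degrees/s): [147.25, 147.25, 180, 180, 180, 180].

INTERFACE

Orientations are given as [roll, pitch, yaw] about the fixed x, y, z axes, in that order (R = Rz(yaw) Ry(pitch) Rx(roll)).
In Python, from cell import get_obs, camera, camera_info, hand_in gives the robot as it stands.
- The arm moves only by the tool carry_out, never from a script. Its argument "motion" is one flat list of numbers, 5 for each row, row after row: the opening, from 0 (shut) to 1 (fully open), then the shift along the tool's x, y, z in m, then the turn about the tool's z in degrees. In form: [gripper, tx, ty, tz, twist, gripper, tx, ty, tz, twist, ...]. A call has 1 to 5 rows; each row shifts and turns the commanded pose from where the row before left it, along the tool's axes as they then stand; what a row does not reach is not made up. A row lasts 1/12 s, in which the tool goes at most 41.7 mm and 7.16 degrees, less where a joint would pass 70% of its speed; a pose out of reach is approached as far as the arm can. A call with a gripper value outside its range is refused whole. The fingers move at their own pace and stop on an object; "grip_force" is the grip in N (left out, the last holds). Time passes only in rows, so rows that do not move let the fingers close. It gives the time, the measured TCP pose, the force and the opening at its end, in the units of the state.
- get_obs(): the state, without advancing time (a new reading comes with each control period).
- camera(name): name is "scene" or "top" or "wrist"; returns (picture, depth): 384x512x3 uint8, red, green, blue; 384x512 float32, mm along the optical axis (not along the pixel's ray), 0 where there is no reading.
- camera_info(name): a dict with "vertical_fov" (degrees; the focal length in pixels is half the picture's height over the tangent of half this angle, whatever the lens; pixels are square), "cx", "cy" (the principal point, pixels), "k1" (the pictures are not rectified: a ray, as slopes to the right and down, at radius r is drawn at 1 + k1 r^2 times it, then the intrinsics apply), "R" (3x3) and "t" (3): a world point X has camera coordinates R X + t. Camera axes: x right, y down, z forward; pixel columns grow to the right and rows downward; lengths in mm; the calibration is good to about 2 mm. A picture is of the moment at which its call begins: read the wrist's pose just before it. camera_info takes no time and is no camera call; for the wrist camera it gives the pose at the moment of the call.
- hand_in(): hands the job in, once; it reports no verdict.
The state is a dict: "time": time; "joint_positions": joint angles; "joint_velocities": joint speeds; "joint_torque": joint torques, N m; "eef_pos": TCP position; "orientation": TCP orientation; "ft_force": force on the tool from outside, world axes, zero at the start; "torque": the same for the moment, N m; "width": finger opening in mm.
Only numpy, scipy, OpenCV 4.12 (cv2) and the standard library are available. Lean on these libraries where they do the work, as an engineer would, in place of code of your own. Each camera call takes 0.05 s, during which the arm holds its last target.

TASK

The incubation is over: move the two slim sample tubes from the heat block to the rack, fully down, in the order they were started: the one nearer the control panel first, into the place at the rack's cut corner, then the other into the next place along the same long side. Then take out the wide vial with the flip-top lid and hold it up to the bench camera, upright and still, its paper label facing the lens, centred on it and level with it, about 100 mm from the glass, and finish while holding it there. Keep what you carry upright and leave everything else where it stands.

Things in the scene. Friction and masses are not known exactly. Their poses are not given: they have to be found in the camera images.
- heater: white dry-block heater 250 (x) by 220 mm (y), fixed. Origin: on the bench, 130 mm behind its front (-x), where the sloping control panel is. Behind it two aluminium blocks, tops 92 mm high, wells 40 mm deep: on the +y side six 18 mm wells (x 6, 42, 78, y 30, 66 mm), on the -y side two 27 mm wells (x 12, 72, y -48 mm). z up
- sample_1: slim translucent grey tube, 85 mm tall: body 16 mm in diameter with tapered foot, white ribbed screw cap 20 mm in diameter from 69 to 85 mm. About 20 g. Origin: centre of its underside; z up its axis. Stands in the heater's slim well nearest the control panel (heater x 6, y 66 mm), its top 45 mm above the block
- sample_2: slim translucent grey tube, 85 mm tall: body 16 mm in diameter with tapered foot, white ribbed screw cap 20 mm in diameter from 69 to 85 mm. About 20 g. Origin: centre of its underside; z up its axis. Same as sample_1; stands in the slim well farthest from the panel (heater x 78, y 66 mm), 72 mm from sample_1
- control_vial: wide translucent grey vial with white flip-top lid, 85 mm tall: body 25 mm in diameter, collar and lid 29 mm from 67 to 85 mm (grip there, across y). Thumb tab juts 7 mm to +x, hinge 3.5 mm to -x. White paper label 21 mm high on the +x side under the tab, middle at 54 mm. About 45 g. In either wide well, label turned roughly away from the panel (up to 52 deg). Origin: centre of its underside; z up
- label (a point): the middle of the control vial's label: 13 mm along +x from the vial's axis, 54 mm above its underside
- screw_vial: bystander: wide vial with the same 25 mm body, 85 mm tall, but a plain round ribbed screw cap 29 mm in diameter, no tab, no label. In the other wide well, 60 mm from the control vial. Origin: centre of its underside
- rack: green moulded tube rack, 85 mm (x) by 209 mm (y), 50 mm high, fixed on the bench. Two rows of four places, 40 mm apart both ways, each 19 mm wide and 40 mm deep (floor 10 mm above the bench). The corner at -x, +y is cut off at a slant (30 by 22 mm). Origin: centre of its underside; z up
- place_1 (a point): the rack's first place, beside the cut corner: centre of the hole's mouth, 50 mm above the bench; axes as the rack's
- place_2 (a point): the rack's second place, 40 mm from the first along the long side (rack -y): centre of the hole's mouth, 50 mm above the bench; axes as the rack's
- rack_tube: bystander: a tube like the samples that already stands in the rack, in the other row at the end away from the cut corner (rack x = 20, y = -60 mm), its top 95 mm above the bench. Origin: centre of its underside
- camera: bench camera on a post stand, fixed: black lens barrel 42 mm in diameter pointing to its -x, grey housing 50 mm square (top at 185 mm), post 247 mm high behind, base plate 150 by 115 mm from 5 to 155 mm behind the glass. Origin: on the bench, straight below the front glass of the lens; z up
- lens (a point): centre of the front glass of the camera's lens, 160 mm above the bench; the optical axis is level and runs from here along the camera's -x. Axes as the camera's
- tip_box: bystander: yellow pipette tip box 82 by 92 mm, 54 mm high, about 250 g. Origin: centre of its underside
- reagent_bottle: bystander: small amber reagent bottle 40 mm in diameter, 80 mm high, about 120 g. Origin: centre of its underside
Not all that is in view belongs to the job. What is shaped like the control_vial but blue or yellow is not meant.

How it is judged:
By the outcome, as a careful person would: the job done as asked, in the order asked, and still so for the second after the job is handed in, while the arm keeps its last pose, push and grip.
It also fails if it takes over 72 s, if anything falls off the work surface, if the arm or the gripper's body presses on something with over 40 N, if the wrist force passes 120 N, or if a joint passes its speed limit or range.

## Working session

There is one attempt and no reset: what is moved stays moved. The work goes in short steps, Python scripts to look and compute and a tool call to move; the robot and the scene stay as the last step left them, time stands still between calls to the robot, and variables do not carry over. Pictures are saved under pics/ and viewed, and the job is handed in when it is done.

Besides the shell and the picture viewer there is one more tool, called after "Emit:" in YAML: its name, and indented under it one key for each argument. carry_out: Moves the arm, as the interface text tells. Its arguments: {"type":"object","properties":{"motion":{"type":"array"},"grip_force":{"type":"number"}},"required":["motion"]}

```bash
ls; mkdir -p pics; python3 - <<'E'
from cell import *
import cv2,pickle
o=get_obs();print(o)
for n in ("scene","top","wrist"):
    p,d=camera(n);i=camera_info(n);print(n,i)
    cv2.imwrite(f"pics/{n}0.png",p[:,:,::-1]);pickle.dump((p,d,i),open(f"{n}0.pkl","wb"))
E
```

```text
pics
{'time': 0.0, 'joint_positions': array([ 7.15047546e+01,  1.83520391e+01,  8.97081933e+01,  6.77402589e-04,
        7.20431925e+01, -1.14611155e+00]), 'joint_velocities': array([ 0.06215666, -0.06065454, -0.02965317,  0.03337481, -0.09099301,
        0.00588913]), 'joint_torque': array([ 1.70346018e-03, -4.15532756e+01, -2.34158742e+01,  3.20857753e-04,
        8.15016974e-03, -1.70132171e-05]), 'eef_pos': array([171.30481609, 548.38040168, 230.46615544]), 'orientation': array([-1.79997287e+02,  1.03391290e-01,  7.26506592e+01]), 'ft_force': array([-0.42514556, -0.16958788, -0.2222951 ]), 'torque': array([-0.00922443,  0.04279184,  0.00210957]), 'width': 85.64459845198493}
scene {'vertical_fov': 56.23052278285169, 'cx': 259.8939314397124, 'cy': 197.83555216928255, 'k1': 0.030052467119447788, 'R': array([[-0.8585215 ,  0.51230506,  0.02200841],
       [ 0.27820904,  0.50141796, -0.81925561],
       [-0.4307442 , -0.69722562, -0.57300599]]), 't': array([ 490.19795725,  -48.24448036, 1122.80777952])}
top {'vertical_fov': 46.85436920081613, 'cx': 262.05737545445703, 'cy': 191.1513141575487, 'k1': 0.007579994778621589, 'R': array([[ 0.020523  , -0.99972588,  0.01126843],
       [-0.98070713, -0.02232155, -0.19420421],
       [ 0.1944025 , -0.00706537, -0.9808964 ]]), 't': array([ -11.2558791 ,  601.34825853, 1067.09423087])}
wrist {'vertical_fov': 70.1563267361762, 'cx': 258.45722483242315, 'cy': 189.69931670936464, 'k1': -0.01218071894387029, 'R': array([[ 0.29860628,  0.95437488, -0.00169869],
       [ 0.90522249, -0.28266266,  0.31729176],
       [ 0.30233512, -0.096283  , -0.94832645]]), 't': array([-574.34755734,  -41.3930935 ,  381.46249747])}
```

View pics/scene0.png

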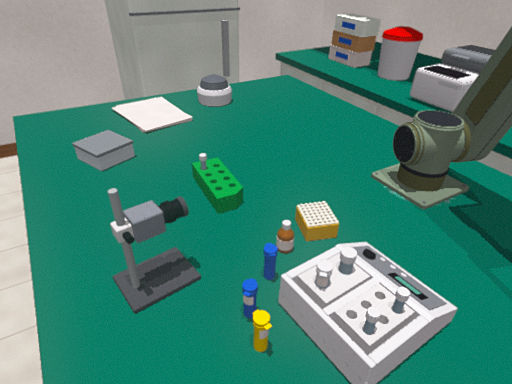

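View pics/top0.png

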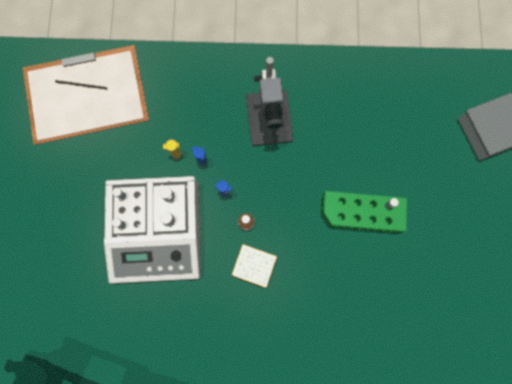

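View pics/wrist0.png

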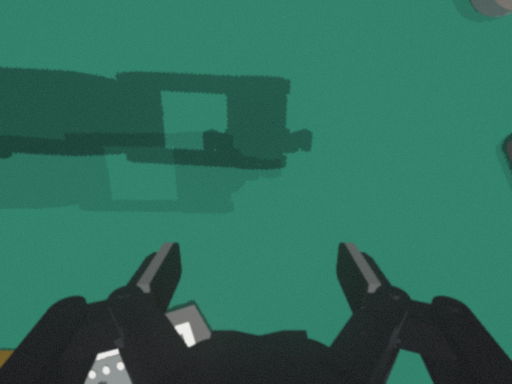

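The top view shows the heater at (152,230), the rack at (365,212) and the bench camera at (271,105). Three lookalike vials, blue and yellow, stand free at (223,187), (200,155) and (173,147). I'll zoom in next.

```bash
cat > h.py <<'E'
import numpy as np,cv2,pickle
def K(i,shape=(384,512)):
    f=shape[0]/2/np.tan(np.radians(i['vertical_fov']/2));return f
def ray(i,u,v):
    f=K(i);xd=np.array([(u-i['cx'])/f,(v-i['cy'])/f],float)
    x=xd.copy()
    for _ in range(20): x=xd/(1+i['k1']*(x@x))
    return np.array([x[0],x[1],1.])
def proj(i,X):
    c=np.array(i['R'])@np.asarray(X,float)+np.array(i['t']);x=c[:2]/c[2]
    x=x*(1+i['k1']*(x@x));return x*K(i)+[i['cx'],i['cy']]
def onplane(i,u,v,z):
    R=np.array(i['R']);c=-R.T@np.array(i['t']);d=R.T@ray(i,u,v)
    return c+d*(z-c[2])/d[2]
def cloud(d,i):
    v,u=np.mgrid[0:d.shape[0],0:d.shape[1]];f=K(i)
    xd=np.stack([(u-i['cx'])/f,(v-i['cy'])/f],-1);x=xd.copy()
    for _ in range(20): x=xd/(1+i['k1']*(x**2).sum(-1,keepdims=True))
    P=np.concatenate([x,np.ones_like(x[...,:1])],-1)*d[...,None]
    return (P-np.array(i['t']))@np.array(i['R'])
def load(n): return pickle.load(open(n+'.pkl','rb'))
E
python3 - <<'E'
from h import *
p,d,i=load('top0')
a=cv2.resize(p[165:290,95:210],None,fx=5,fy=5,interpolation=cv2.INTER_CUBIC)
cv2.imwrite('pics/t_heat.png',a[:600,:,::-1])
a=cv2.resize(p[50:240,240:420],None,fx=3.1,fy=3.1,interpolation=cv2.INTER_CUBIC);cv2.imwrite('pics/t_rack.png',a[:,:,::-1])
p,d,i=load('scene0')
a=cv2.resize(p[235:384,270:460],None,fx=4,fy=4,interpolation=cv2.INTER_CUBIC);cv2.imwrite('pics/s_heat.png',a[:,:,::-1])
E
```

```text
(no output)
```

View pics/t_heat.png

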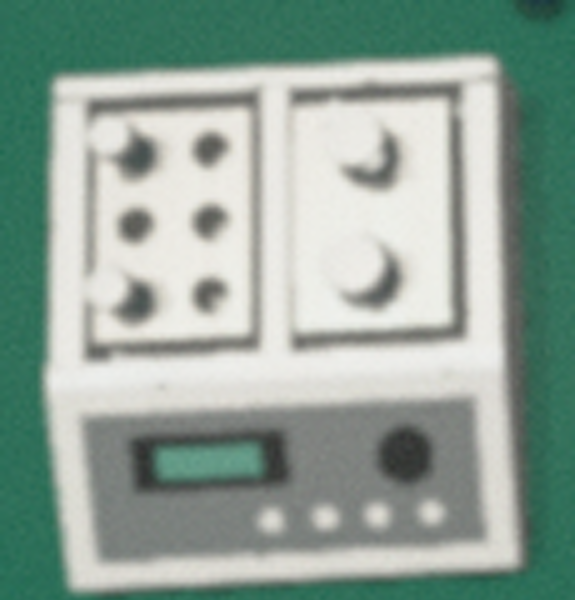

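View pics/t_rack.png

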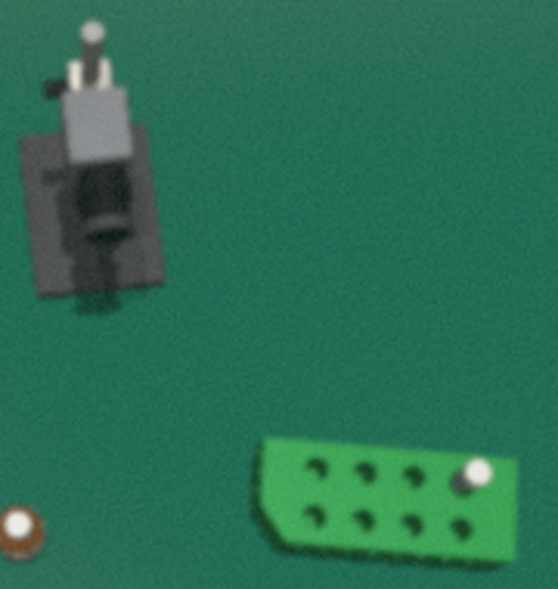

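View pics/s_heat.png

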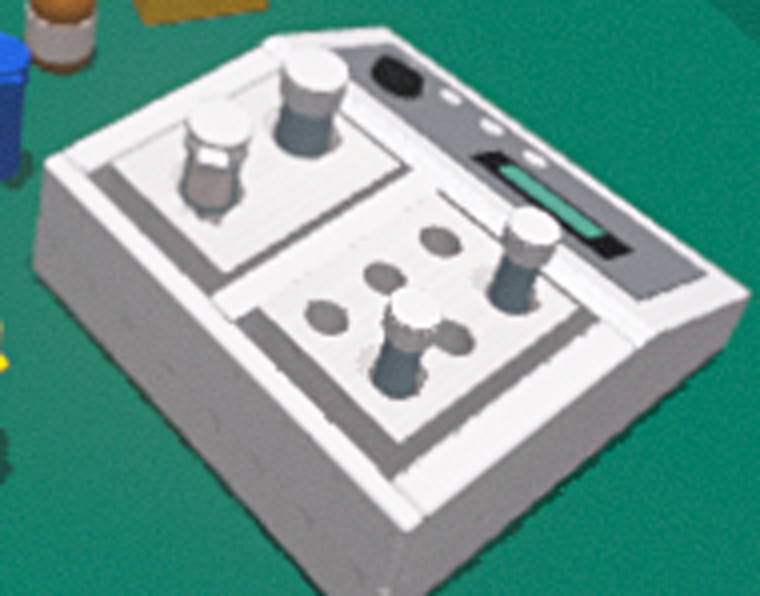

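List of what could be the control vial, in scene pixels:
- White flip-top with label: (323,280), far wide well
- Plain white screw cap: (347,260), near wide well
- Blue flip-tops: (270,262) and (250,297)
- Yellow: (261,330)

The close crop shows a tab and label at (323,275), so I choose that one. Now rough poses.

```bash
python3 - <<'E'
from h import *
w=load('wrist0')[2];R=np.array(w['R']);print('wristC',-R.T@w['t'],'fwd',R[2])
p,d,i=load('top0');C=cloud(d,i)
# heater wells top crop
for nm,(u,v),z in [('w6,30',(210,296),92),('w78,30',(210,148),92),('w42,66',(135,225),92),('w42,30',(210,222),92),('s1cap',(103,290),137),('s2cap',(108,136),137),('screw',(362,268),137),('ctrl',(360,140),137)]:
    print(nm,onplane(i,95+u/5-.4,165+v/5-.4,z))
for nm,(u,v),z in [('p1',(316,517),50),('p2',(364,521),50),('p4',(460,528),50),('r1',(317,468),50),('r3',(413,476),50),('rt',(478,473),95),('lens',(108,238),165),('housL',(65,100),185),('housR',(128,90),185),('houF',(70,163),185),('houFR',(132,158),185),('base1',(38,296),0),('base2',(163,282),0),('base3',(20,140),0)]:
    print(nm,onplane(i,240+u/3.1-.3,50+v/3.1-.3,z))
for z0,z1 in((80,150),(40,60),(175,195)):
    m=(C[...,2]>z0)&(C[...,2]<z1)&(d>0);v,u=np.nonzero(m);print(z0,np.c_[u,v].min(0),np.c_[u,v].max(0),C[m].min(0),C[m].max(0))
E
```

```text
wristC [ 93.64423555 573.17095065 373.90902673] fwd [ 0.30233512 -0.096283   -0.94832645]
w6,30 [507.45182902 303.98038657  92.        ]
w78,30 [580.29124784 309.48485767  92.        ]
w42,66 [541.35352501 342.95576486  92.        ]
w42,30 [543.63236339 306.71712     92.        ]
s1cap [503.93243652 341.22083471 137.        ]
s2cap [576.6405094  345.05213082 137.        ]
screw [516.80478872 222.17662013 137.        ]
ctrl [577.40771857 226.88811127 137.        ]
p1 [ 542.33190483 -201.5851284    50.        ]
p2 [ 539.90618587 -240.876082     50.        ]
p4 [ 535.88658344 -319.40343917   50.        ]
r1 [ 583.09561622 -203.00192282   50.        ]
r3 [ 578.18873444 -282.1118523    50.        ]
rt [ 573.85384058 -321.90911705   95.        ]
lens [737.10309398 -23.81027155 165.        ]
housL [839.69612548  11.35256626 185.        ]
housR [849.12033143 -36.63712001 185.        ]
houF [788.79917258   6.49576211 185.        ]
houFR [793.99352854 -40.34871498 185.        ]
base1 [740.53022998  31.54552853   0.        ]
base2 [756.0536921  -78.59640221   0.        ]
base3 [886.4589051   51.41179535   0.        ]
80 [104  91] [398 260] [ 423.18046912 -332.85896054   80.00349523] [833.83870052 392.23330326 149.26350754]
40 [107  93] [511 287] [ 363.39237794 -658.61305931   40.01687971] [883.56828205 377.47072558  59.99914025]
175 [260  69] [283 124] [737.39089142 -42.54011179 175.02140894] [878.46244151  13.05084058 193.69976744]
```

Emit:
carry_out:
  motion: [0.5, -0.013, 0.03, -0.0014, 0, 0.5, -0.013, 0.03, -0.0014, 0, 0.5, -0.013, 0.03, -0.0014, 0, 0.5, -0.013, 0.03, -0.0014, 0, 0.5, -0.013, 0.03, -0.0014, 0]

```text
time: 0.57
eef_pos: [296.0, 440.8, 238.1]
orientation: [-180.0, 0.0, 72.7]
ft_force: [0.5, 0.7, 0.2]
width: 42.6
```

Emit:
carry_out:
  motion: [0.5, -0.013, 0.03, -0.0014, 0, 0.5, -0.013, 0.03, -0.0014, 0, 0.5, -0.013, 0.03, -0.0014, 0, 0.5, -0.013, 0.03, -0.0014, 0, 0.5, -0.013, 0.03, -0.0014, 0]

```text
time: 0.98
eef_pos: [419.9, 333.9, 245.2]
orientation: [-180.0, 0.0, 72.7]
ft_force: [0.0, 0.3, 0.1]
width: 42.5
```

Emit:
carry_out:
  motion: [0.5, -0.013, 0.03, -0.0014, 0, 0.5, -0.013, 0.03, -0.0014, 0, 0.5, -0.013, 0.03, -0.0014, 0, 0.5, -0.013, 0.03, -0.0014, 0, 0.5, -0.013, 0.03, -0.0014, 0]

```text
time: 1.4
eef_pos: [543.7, 227.2, 252.1]
orientation: [-180.0, 0.0, 72.6]
ft_force: [0.3, -0.1, -0.5]
width: 42.3
```

Emit:
carry_out:
  motion: [0.5, 0, 0, 0, 6.9, 0.5, 0, 0, 0, 6.9, 0.5, 0, 0, 0, 6.9, 0.5, 0, 0, 0, 6.9, 0.5, 0, 0, 0, 6.9]

```text
time: 1.82
eef_pos: [542.8, 228.3, 251.9]
orientation: [-180.0, 0.0, 37.8]
ft_force: [-0.4, -0.4, -0.2]
width: 42.6
```

Emit:
carry_out:
  motion: [0.5, 0, 0, 0, 6.9, 0.5, 0, 0, 0, 6.9, 0.5, 0, 0, 0, 6.9, 0.5, 0, 0, 0, 6.9, 0.5, 0, 0, 0, 6.9]

```text
time: 2.23
eef_pos: [542.7, 228.4, 251.9]
orientation: [180.0, 0.0, 3.3]
ft_force: [-0.7, 0.3, -0.7]
width: 42.7
```

Emit:
carry_out:
  motion: [0.5, 0, 0, 0, 0, 0.5, 0, 0, 0, 0]

```text
time: 2.4
eef_pos: [542.7, 228.5, 252.0]
orientation: [180.0, 0.0, 3.8]
ft_force: [-1.3, -0.6, -0.0]
width: 42.5
```

```bash
cat > snap.py <<'E'
import sys,pickle,cv2
from cell import *
for nm in sys.argv[2:]:
    o=get_obs();i=camera_info(nm);p,d=camera(nm)
    pickle.dump((p,d,i,o),open(nm+sys.argv[1]+'.pkl','wb'))
    cv2.imwrite(f'pics/{nm}{sys.argv[1]}.png',cv2.resize(p,(768,576),interpolation=cv2.INTER_CUBIC)[:,:,::-1])
    print(nm,o['eef_pos'],o['orientation'],o['width'])
E
python3 snap.py 1 wrist
```

```text
wrist [542.72790023 228.46744941 252.04355867] [1.79994803e+02 2.99101314e-02 3.82325272e+00] 42.48801597398924
```

View pics/wrist1.png

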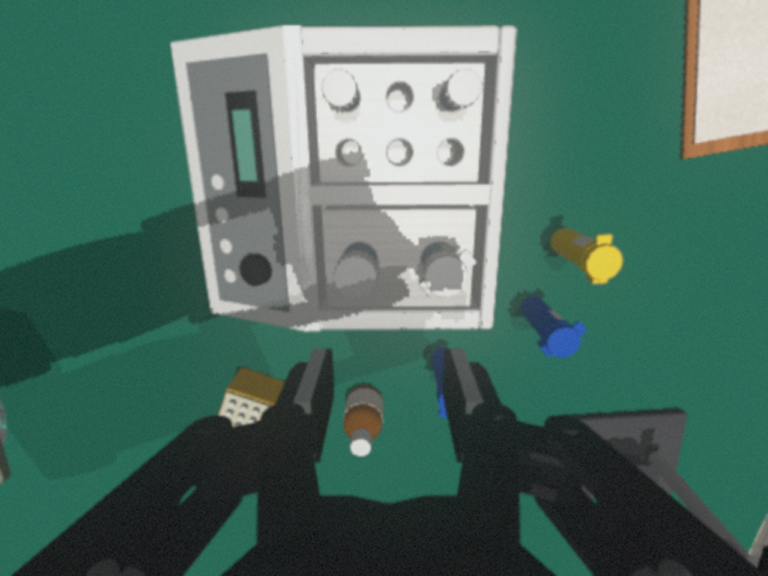

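The wrist view shows the whole block: caps at (341,90) and (463,88), empty wells between them, and wide vials at (356,268) and (442,264) in shadow. I'll zoom in to locate the wells and the tab.

```bash
python3 - <<'E'
from h import *
p,d,i,o=load('wrist1')
a=cv2.resize(p[35:125,200:335],None,fx=5.8,fy=5.8,interpolation=cv2.INTER_CUBIC);cv2.imwrite('pics/w1a.png',a[:,:,::-1])
b=p[125:220,200:335].astype(float)*1.5
a=cv2.resize(np.clip(b,0,255).astype(np.uint8),None,fx=5.8,fy=5.8,interpolation=cv2.INTER_CUBIC);cv2.imwrite('pics/w1b.png',a[:,:,::-1])
E
```

```text
(no output)
```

View pics/w1a.png

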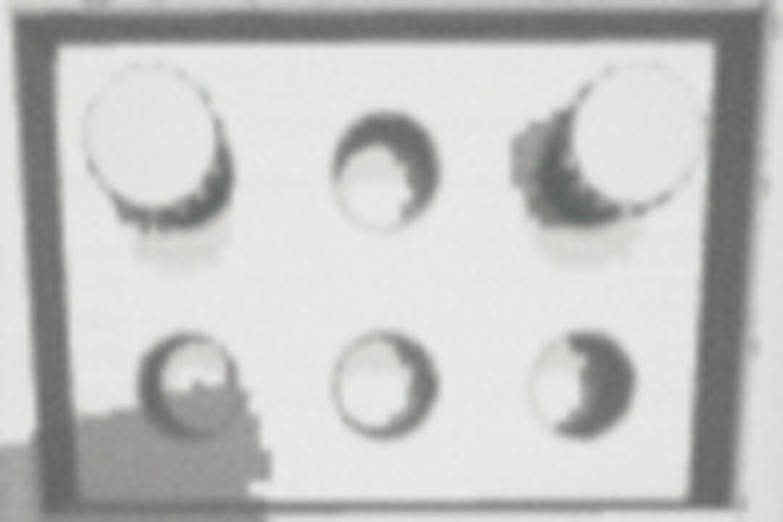

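View pics/w1b.png

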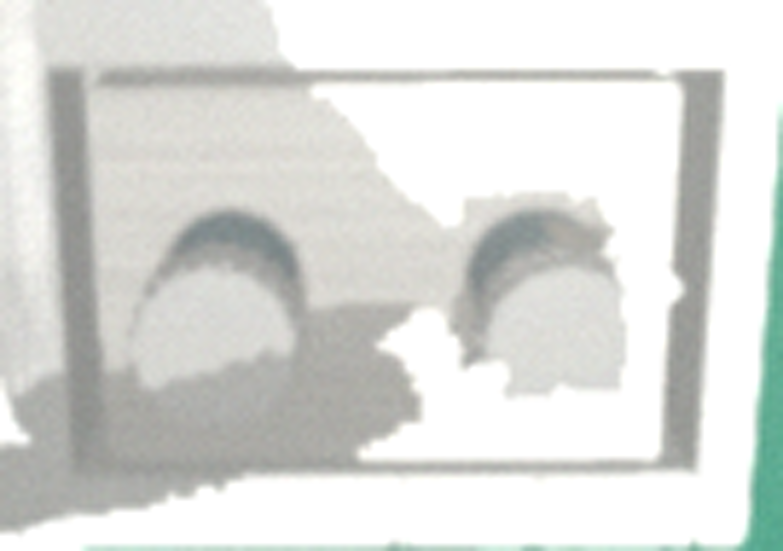

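```bash
cat >> h.py <<'E'
def rigid(local,world):
    L=np.array(local,float)[:,:2];W=np.array(world)[:,:2];lc=L.mean(0);wc=W.mean(0)
    H=(L-lc).T@(W-wc);th=np.arctan2(H[0,1]-H[1,0],H[0,0]+H[1,1])
    R=np.array([[np.cos(th),-np.sin(th)],[np.sin(th),np.cos(th)]]);t=wc-R@lc
    return R,t,np.degrees(th),(L@R.T+t)-W
E
python3 - <<'E'
from h import *
p,d,i,o=load('wrist1')
f=lambda u,v,z:onplane(i,200+(u+.5)/5.8-.5,35+(v+.5)/5.8-.5,z)
L=[(42,66),(6,30),(42,30),(78,30)]
W=[f(386,170,92),f(189,384,92),f(386,384,92),f(583,384,92)]
print(np.round(W,1))
R,t,th,e=rigid(L,W);print(t,th,np.round(e,1))
for n,l in (('s1',(6,66)),('s2',(78,66)),('near',(12,-48)),('far',(72,-48))): print(n,R@l+t)
print('caps',f(150,137,137),f(637,138,137))
for q in ((6,66),(42,30)): print(o['eef_pos'][:2])
# depth check of heights
C=cloud(d,i); 
for u,v in((150,137),(637,138),(386,280)):
    uu,vv=int(200+u/5.8),int(35+v/5.8);print(C[vv-2:vv+3,uu-2:uu+3].reshape(-1,3).mean(0))
E
```

```text
[[542.8 343.6  92. ]
 [509.7 305.6  92. ]
 [545.5 308.   92. ]
 [581.3 310.4  92. ]]
[505.61444034 275.11033682] 3.944003922855378 [[ 0.1  0.2]
 [-0.2 -0.2]
 [-0.1 -0.1]
 [ 0.1  0. ]]
s1 [507.06065148 341.36672121]
s2 [578.89013733 346.3189896 ]
near [520.88753358 228.04939098]
far [580.74543845 232.1762813 ]
caps [506.81034759 340.87013526 137.        ] [578.88446826 345.53202964 137.        ]
[542.72790023 228.46744941]
[542.72790023 228.46744941]
[506.48902618 340.93808866 137.56873235]
[576.72358831 344.32448569 147.96324253]
[544.03293158 325.47790881  92.56180383]
```

Emit:
carry_out:
  motion: [0.45, -0.0094, -0.0382, 0, 0, 0.45, -0.0094, -0.0382, 0, 0, 0.45, -0.0093, -0.0383, 0, 0, 0.45, 0, 0, 0.035, 0, 0.45, 0, 0, 0.035, 0]

```text
time: 2.87
eef_pos: [507.9, 344.4, 183.6]
orientation: [-179.8, -0.3, 4.0]
ft_force: [0.3, 0.3, -1.0]
width: 38.1
```

Emit:
carry_out:
  motion: [0.45, 0, 0, 0.025, 0, 0.45, 0, 0, 0.01, 0, 0.45, 0, 0, 0, 0, 0.45, 0, 0, 0, 0]

```text
time: 3.2
eef_pos: [508.1, 341.4, 148.0]
orientation: [-180.0, -0.0, 3.7]
ft_force: [-0.0, 0.9, 1.0]
width: 38.0
```

```bash
python3 snap.py 2 wrist
```

```text
wrist [508.09200503 341.43582197 148.00363918] [-1.79969354e+02 -4.61769251e-02  3.68812888e+00] 38.04425816139063
```

View pics/wrist2.png

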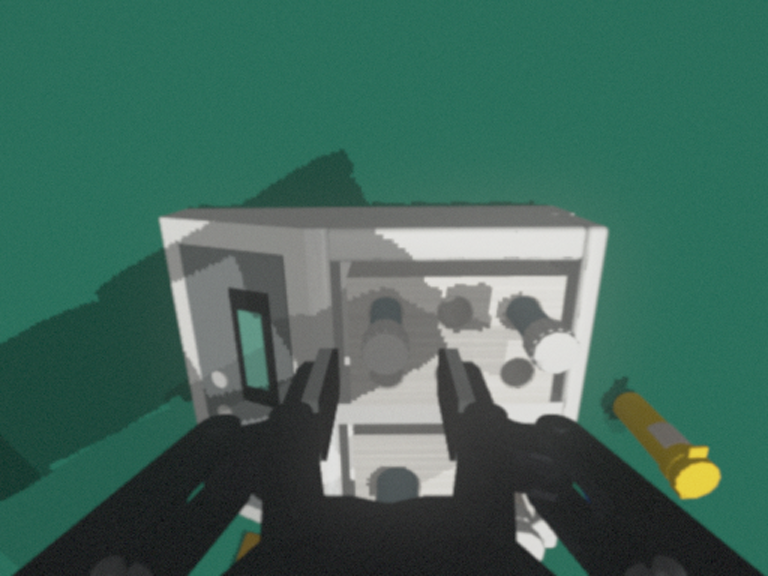

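```bash
python3 - <<'E'
from h import *
p,d,i,o=load('wrist2')
a=cv2.resize(p[190:270,210:310],None,fx=6,fy=6,interpolation=cv2.INTER_CUBIC).astype(float)*1.5;cv2.imwrite('pics/w2a.png',np.clip(a,0,255)[:,:,::-1])
C=cloud(d,i);print(np.round(C[228:250:3,258],1))
print(proj(i,(507.06,341.37,137)),proj(i,(506.8,340.9,137)))
E
```

```text
[[507.7 346.1 136.4]
 [507.8 344.4 137.3]
 [507.9 342.8 138.3]
 [508.1 340.7 138.2]
 [508.2 338.5 138. ]
 [508.4 335.8 137. ]
 [508.5 334.2 137.9]
 [510.7 296.7  78.5]]
[256.48412651 235.04743552] [256.02689239 235.6890984 ][ WARN:0@0.098] global loadsave.cpp:1063 imwrite_ Unsupported depth image for selected encoder is fallbacked to CV_8U.
```

View pics/w2a.png

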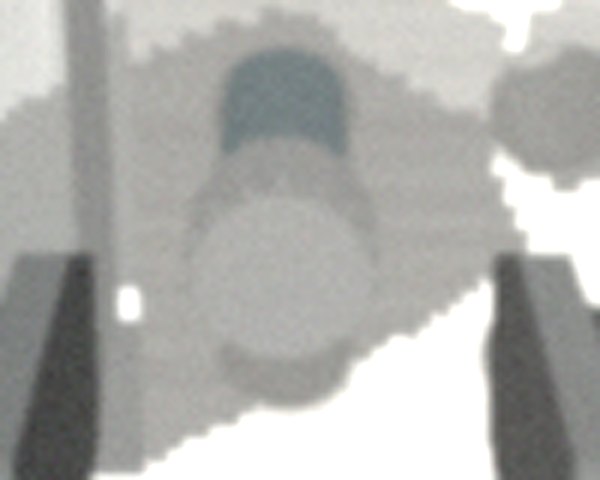

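Emit:
carry_out:
  motion: [0.45, -0.0008, 0.0005, 0.019, 0, 0.45, 0, 0, 0.019, 0, 0.45, 0, 0, 0, 0, 0.1, 0, 0, 0, 0, 0.1, 0, 0, 0, 0]
  grip_force: 35

```text
time: 3.67
eef_pos: [508.0, 341.3, 111.5]
orientation: [-179.9, -0.2, 3.6]
ft_force: [-0.4, 0.3, -0.1]
width: 18.7
```

Emit:
carry_out:
  motion: [0.1, 0, 0, 0, 0, 0.1, 0, 0, 0, 0, 0.1, 0, 0, 0, 0]

```text
time: 3.92
eef_pos: [507.9, 341.4, 111.2]
orientation: [-179.9, -0.2, 3.7]
ft_force: [-0.7, 0.2, 5.9]
width: 18.8
```

Emit:
carry_out:
  motion: [0.1, 0, 0, -0.01, 0, 0.1, 0, 0, -0.02, 0, 0.1, 0, 0, -0.03, 0, 0.1, 0, 0, -0.03, 0, 0.1, 0, 0, -0.03, 0]

```text
time: 4.33
eef_pos: [506.3, 340.4, 231.0]
orientation: [180.0, 0.0, 3.7]
ft_force: [0.2, 0.9, -0.1]
width: 18.4
```

Emit:
carry_out:
  motion: [0.1, 0, 0, -0.004, 0, 0.1, 0, 0, 0, 0]

```text
time: 4.5
eef_pos: [507.6, 341.3, 236.4]
orientation: [-179.8, -0.3, 3.7]
ft_force: [0.2, -0.3, -1.3]
width: 18.7
```

```bash
python3 snap.py 3 wrist scene
```

```text
wrist [507.57131833 341.27558181 236.4042022 ] [-179.83951338   -0.27638604    3.65419563] 18.706972502103355
scene [506.6770083  340.64886377 234.12222608] [-1.79960250e+02 -6.30831132e-02  3.65088522e+00] 18.798573761187544
```

View pics/wrist3.png

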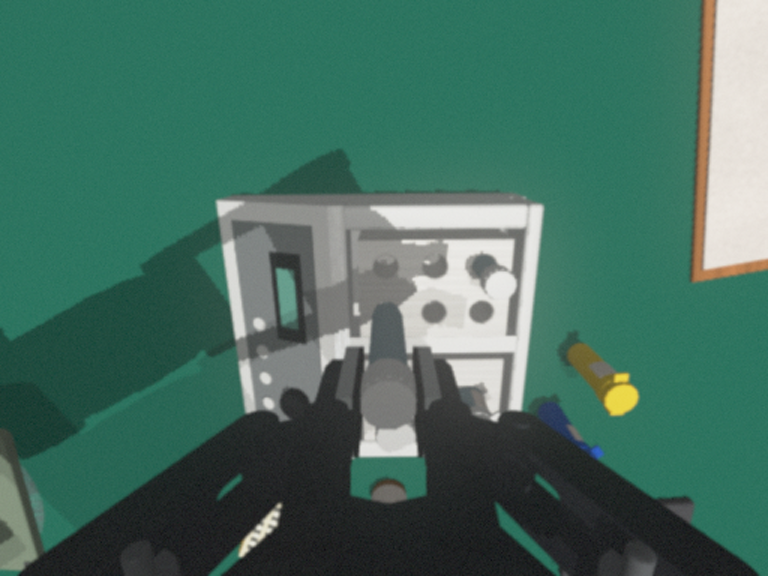

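View pics/scene3.png

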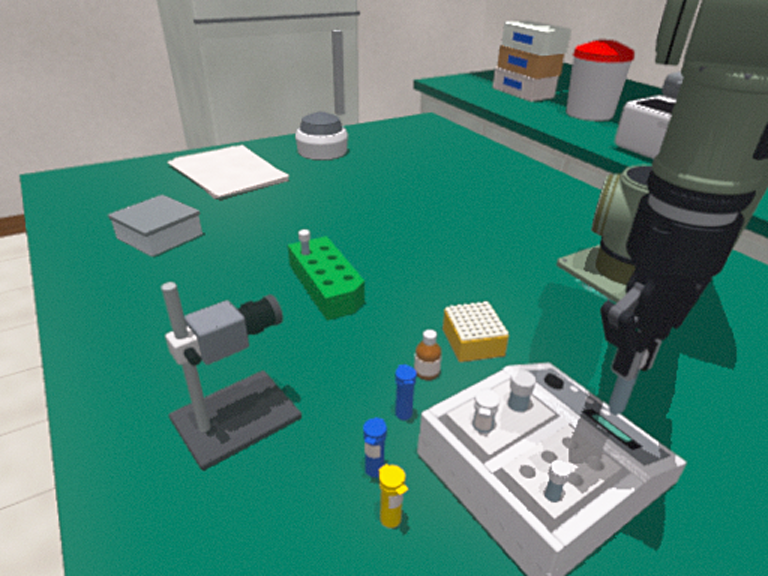

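Sample_1 is clear of the block and hangs straight between the pads (tube axis at u≈387). Sample_2 is still at (500,285). Next, to the rack.

Emit:
carry_out:
  motion: [0.1, 0, 0.02, 0, 0, 0.1, 0, 0.03, 0, 0, 0.1, 0, 0.035, 0, 0, 0.1, 0, 0.035, 0, 0, 0.1, 0, 0.035, 0, 0]

```text
time: 5.02
eef_pos: [515.3, 184.3, 231.2]
orientation: [179.9, 0.2, 3.7]
ft_force: [1.7, -0.4, -0.1]
width: 18.6
```

Emit:
carry_out:
  motion: [0.1, 0, 0.035, 0, 0, 0.1, 0, 0.035, 0, 0, 0.1, 0, 0.035, 0, 0, 0.1, 0, 0.035, 0, 0, 0.1, 0, 0.035, 0, 0]

```text
time: 5.43
eef_pos: [526.4, 9.7, 231.3]
orientation: [-180.0, 0.2, 3.7]
ft_force: [0.1, 0.1, -0.5]
width: 18.5
```

Emit:
carry_out:
  motion: [0.1, 0, 0.035, 0, 0, 0.1, 0, 0.035, 0, 0, 0.1, 0, 0.035, 0, 0, 0.1, 0, 0.035, 0, 0, 0.1, 0, 0.035, 0, 0]

```text
time: 5.85
eef_pos: [537.6, -164.7, 231.2]
orientation: [-179.9, 0.2, 3.6]
ft_force: [0.4, 0.5, -0.5]
width: 18.8
```

Emit:
carry_out:
  motion: [0.1, 0, 0.035, 0, 0, 0.1, -0.002, 0.035, 0, 0, 0.1, -0.002, 0.03, 0, 0, 0.1, 0, 0.02, 0, 0, 0.1, 0, 0, 0, 0]

```text
time: 6.27
eef_pos: [541.5, -286.9, 230.5]
orientation: [-180.0, 0.2, 3.4]
ft_force: [0.6, 0.4, -0.4]
width: 18.9
```

```bash
python3 snap.py 4 wrist
```

```text
wrist [ 541.47717325 -286.90188387  230.49213134] [-179.96424432    0.21666036    3.42843801] 18.854860480972903
```

View pics/wrist4.png

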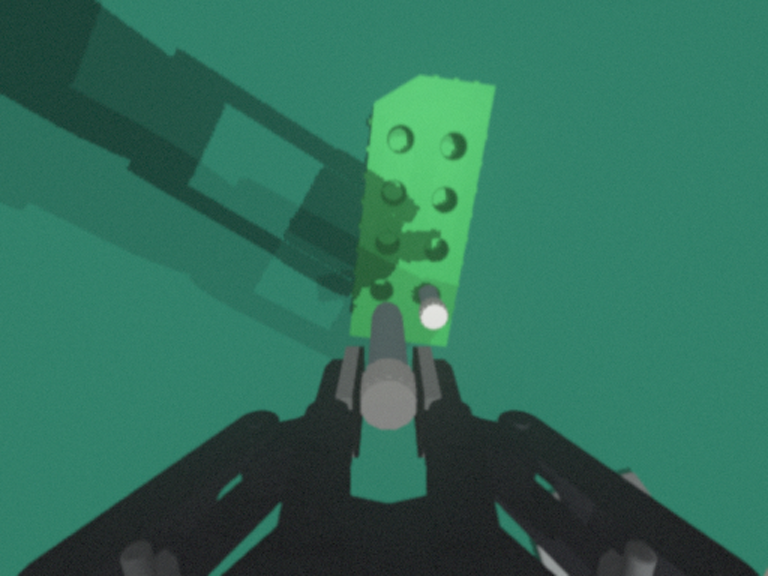

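```bash
python3 - <<'E'
from h import *
p,d,i,o=load('wrist4')
a=cv2.resize(p[45:215,225:340],None,fx=3.5*1.3,fy=3.5*1.0*1.3,interpolation=cv2.INTER_CUBIC)[:600];cv2.imwrite('pics/w4a.png',cv2.convertScaleAbs(a,alpha=1.3)[:,:,::-1])
E
```

```text
(no output)
```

View pics/w4a.png

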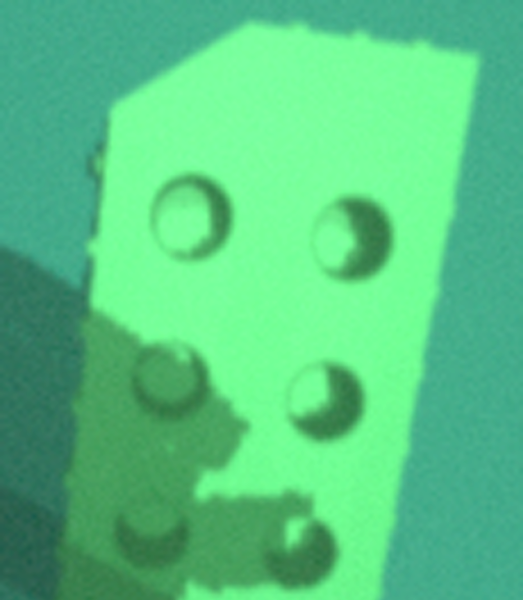

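```bash
python3 - <<'E'
from h import *
p,d,i,o=load('wrist4')
s=4.55
f=lambda u,v,z:onplane(i,225+(u+.5)/s-.5,45+(v+.5)/s-.5,z)
L=[(-20,60),(20,60),(-20,20),(20,20),(-20,-20),(20,-20)]
W=[f(*q,50) for q in((192,217),(352,238),(170,380),(325,400),(151,530),(300,551))]
R,t,th,e=rigid(L,W);print(t,th,np.round(e,1))
for l in((-20,60),(-20,20)):print(R@l+t)
# held cap top centre: circle at wrist4 px
print('cap top at TCP+85-59', onplane(i,(388+.5)/1.5-.5,(404.5)/1.5-.5,o['eef_pos'][2]+26),o['eef_pos'])
a=cv2.resize(p[195:300,215:305],None,fx=5.5,fy=5.5,interpolation=cv2.INTER_CUBIC);cv2.imwrite('pics/w4b.png',cv2.convertScaleAbs(a,alpha=1.5)[:,:,::-1])
for z in (-59,-50,26): print(z,proj(i,o['eef_pos']+[0,0,z]))
E
```

```text
[ 560.69781981 -259.23637303] -3.9011680093038117 [[-0.1  0.4]
 [ 0.1  0.2]
 [ 0.1  0. ]
 [ 0.  -0. ]
 [-0.  -0.6]
 [-0.1 -0. ]]
[ 544.82629971 -198.01468692]
[ 542.10487455 -237.9220026 ]
cap top at TCP+85-59 [ 541.81064125 -286.39574332  256.49213134] [ 541.47717325 -286.90188387  230.49213134]
-59 [258.5514973  206.43707868]
-50 [258.49772531 210.8543089 ]
26 [257.7776734  269.98966859]
```

View pics/w4b.png

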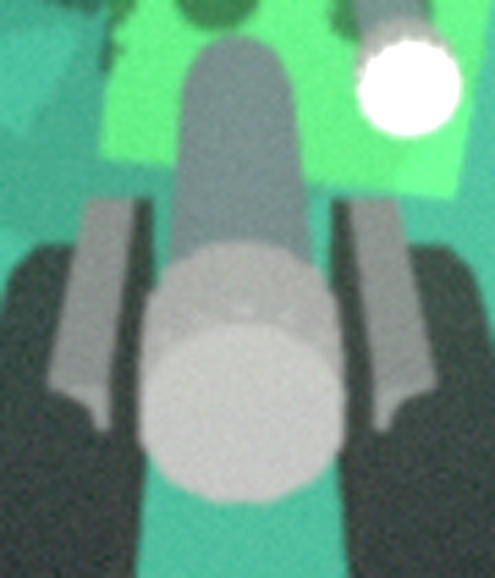

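Emit:
carry_out:
  motion: [0.1, 0.0028, -0.0295, 0, 0, 0.1, 0.0029, -0.0295, 0, 0, 0.1, 0.0029, -0.0295, 0, 0, 0.1, 0, 0, 0.034, 0, 0.1, 0, 0, 0.034, 0]

```text
time: 6.73
eef_pos: [546.2, -191.6, 165.8]
orientation: [180.0, -0.2, 3.9]
ft_force: [0.1, -0.8, -0.8]
width: 18.8
```

Emit:
carry_out:
  motion: [0.1, 0, 0, 0.025, 0, 0.1, 0, 0, 0.01, 0, 0.1, 0, 0, 0, 0, 0.1, 0, 0, 0, 0]

```text
time: 7.07
eef_pos: [545.6, -193.9, 130.4]
orientation: [-180.0, 0.0, 3.7]
ft_force: [0.0, -0.4, 0.2]
width: 18.8
```

```bash
python3 snap.py 5 wrist; python3 - <<'E'
from h import *
p,d,i,o=load('wrist5')
a=cv2.resize(p[130:280,190:330],None,fx=4,fy=4,interpolation=cv2.INTER_CUBIC);cv2.imwrite('pics/w5b.png',cv2.convertScaleAbs(a,alpha=1.5)[:,:,::-1])
print('bottom',proj(i,o['eef_pos']+[0,0,-59]),'hole',proj(i,(544.8,-198,50)))
E
```

```text
wrist [ 545.58111661 -193.88972071  130.36924731] [-1.79969935e+02  2.95533138e-02  3.68404983e+00] 18.760205600012288
bottom [258.28624872 206.44793042] hole [257.15122468 201.57121506]
```

View pics/w5b.png

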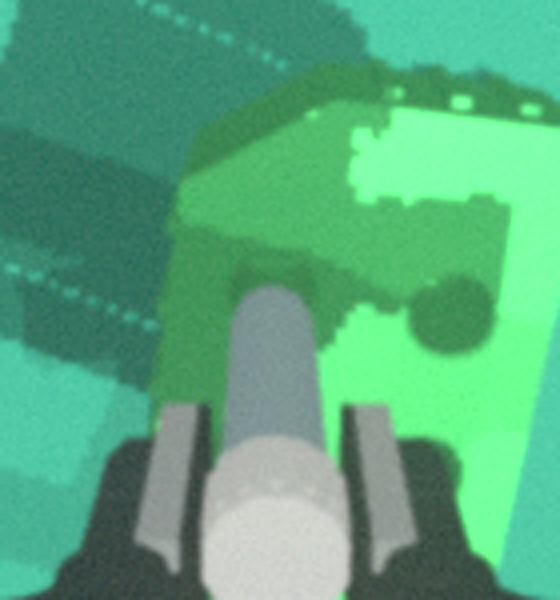

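```bash
python3 - <<'E'
from h import *
p,d,i,o=load('wrist5')
print(onplane(i,190+451.5/4-.5,130+314.5/4-.5,50), 'p1 arc', onplane(i,190+274/4-.5,130+248/4-.5,50))
th=np.radians(-3.9);print(proj(i,(584.7,-200.7,50)))
E
```

```text
[ 585.02081583 -201.61123236   50.        ] p1 arc [ 544.95182715 -188.6516816    50.        ]
[302.1319767 207.1475147]
```

Emit:
carry_out:
  motion: [0.1, -0.0009, 0.0046, 0, 0, 0.1, 0, 0, 0.008, 0, 0.1, 0, 0, 0.006, 0, 0.1, 0, 0, 0.006, 0, 0.1, 0, 0, 0.006, 0]

```text
time: 7.53
eef_pos: [544.7, -199.1, 103.7]
orientation: [-180.0, 0.0, 3.6]
ft_force: [-0.1, 0.1, -0.6]
width: 18.6
```

Emit:
carry_out:
  motion: [0.1, 0, 0, 0.006, 0, 0.1, 0, 0, 0.006, 0, 0.1, 0, 0, 0, 0]

```text
time: 7.78
eef_pos: [544.0, -198.7, 90.7]
orientation: [-179.9, 0.1, 3.7]
ft_force: [-0.3, -0.0, -0.2]
width: 18.7
```

Emit:
carry_out:
  motion: [0.1, 0, 0, 0.008, 0, 0.1, 0, 0, 0.006, 0, 0.1, 0, 0, 0.004, 0, 0.1, 0, 0, 0.002, 0, 0.1, 0, 0, 0, 0]

```text
time: 8.2
eef_pos: [544.6, -198.9, 71.6]
orientation: [-180.0, 0.1, 3.7]
ft_force: [-0.1, 0.7, -0.8]
width: 18.9
```

Emit:
carry_out:
  motion: [0.1, 0, 0, 0.001, 0, 0.1, 0, 0, 0.001, 0, 0.1, 0, 0, 0, 0]

```text
time: 8.45
eef_pos: [545.0, -199.1, 70.4]
orientation: [-180.0, -0.0, 3.6]
ft_force: [0.0, -0.1, 0.2]
width: 19.1
```

Emit:
carry_out:
  motion: [0.1, 0, 0, 0.001, 0, 0.1, 0, 0, 0.0008, 0, 0.1, 0, 0, 0, 0]

```text
time: 8.7
eef_pos: [545.4, -199.3, 69.3]
orientation: [180.0, -0.1, 3.7]
ft_force: [-0.7, 0.0, 3.1]
width: 18.4
```

Contact is just starting (3 N), so the foot is on the floor of the place. Release and lift.

Emit:
carry_out:
  motion: [0.45, 0, 0, 0, 0, 0.45, 0, 0, 0, 0, 0.45, 0, 0, 0, 0, 0.45, 0, 0, 0, 0, 0.45, 0, 0, -0.01, 0]

```text
time: 9.12
eef_pos: [543.5, -198.6, 76.9]
orientation: [-179.9, 0.2, 3.6]
ft_force: [-0.1, -0.8, 0.3]
width: 38.8
```

Emit:
carry_out:
  motion: [0.45, 0, 0, -0.03, 0, 0.45, 0, 0, -0.035, 0, 0.45, 0, 0, -0.035, 0, 0.45, 0, 0, -0.035, 0, 0.45, 0, 0, -0.02, 0]

```text
time: 9.53
eef_pos: [546.1, -199.6, 238.7]
orientation: [179.8, -0.4, 3.6]
ft_force: [-0.7, -0.6, -0.1]
width: 38.5
```

```bash
python3 snap.py 6 wrist
```

```text
wrist [ 546.08097311 -199.56241779  238.6708548 ] [179.84100563  -0.35666467   3.64774751] 38.476178290542045
```

View pics/wrist6.png

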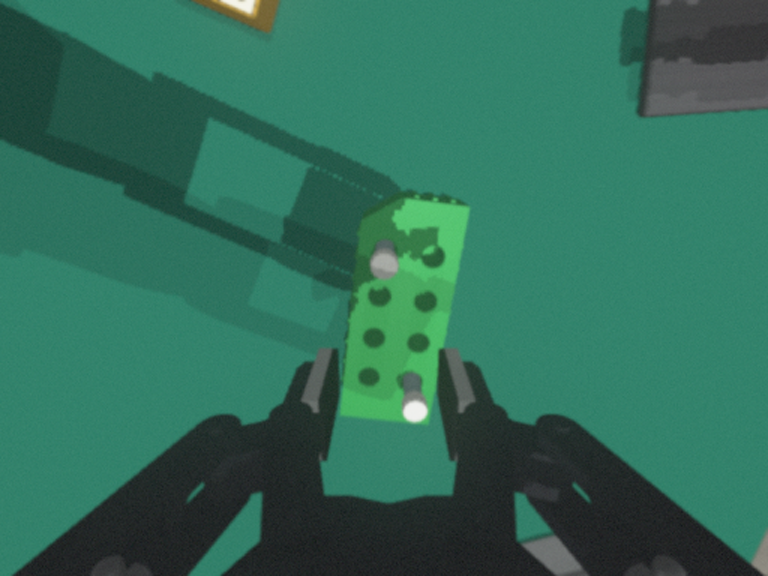

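Sample_1 stands in place 1, at (384,262). Back for sample_2.

Emit:
carry_out:
  motion: [0.45, 0.004, -0.03, 0, 0, 0.45, 0.004, -0.035, 0, 0, 0.45, 0.004, -0.035, 0, 0, 0.45, 0.004, -0.035, 0, 0, 0.45, 0.004, -0.035, 0, 0]

```text
time: 10.0
eef_pos: [553.7, -26.7, 234.0]
orientation: [-180.0, -0.0, 3.6]
ft_force: [0.4, -0.6, 0.6]
width: 38.3
```

Emit:
carry_out:
  motion: [0.45, 0.004, -0.035, 0, 0, 0.45, 0.004, -0.035, 0, 0, 0.45, 0.004, -0.035, 0, 0, 0.45, 0.004, -0.035, 0, 0, 0.45, 0.004, -0.035, 0, 0]

```text
time: 10.42
eef_pos: [562.5, 149.5, 234.0]
orientation: [-180.0, -0.0, 3.7]
ft_force: [-0.3, -1.0, 0.2]
width: 38.5
```

Emit:
carry_out:
  motion: [0.45, 0.004, -0.035, 0, 0, 0.45, 0.004, -0.035, 0, 0, 0.45, 0.004, -0.035, 0, 0, 0.45, 0.005, -0.035, 0, 0, 0.45, 0.005, -0.03, 0, 0]

```text
time: 10.83
eef_pos: [573.5, 321.1, 233.9]
orientation: [-180.0, -0.0, 3.7]
ft_force: [0.8, 0.4, 0.4]
width: 38.4
```

Emit:
carry_out:
  motion: [0.45, 0.005, -0.025, 0, 0, 0.45, 0, 0, 0.03, 0, 0.45, 0, 0, 0.03, 0, 0.45, 0, 0, 0.025, 0, 0.45, 0, 0, 0, 0]

```text
time: 11.25
eef_pos: [574.1, 342.6, 142.7]
orientation: [179.7, 0.6, 3.7]
ft_force: [-0.9, 0.5, -1.5]
width: 38.5
```

Emit:
carry_out:
  motion: [0.45, 0, 0, 0, 0, 0.45, 0, 0, 0, 0]

```text
time: 11.42
eef_pos: [578.3, 344.5, 150.5]
orientation: [-179.9, -0.2, 3.6]
ft_force: [-0.5, 0.0, 0.7]
width: 38.6
```

```bash
python3 snap.py 7 wrist; python3 - <<'E'
from h import *
p,d,i,o=load('wrist7')
a=cv2.resize(p[180:270,200:320],None,fx=6,fy=6,interpolation=cv2.INTER_CUBIC);cv2.imwrite('pics/w7b.png',cv2.convertScaleAbs(a,alpha=1.2)[:,:,::-1])
E
```

```text
wrist [578.3023066  344.50358528 150.45308083] [-1.79922505e+02 -1.51330632e-01  3.64200407e+00] 38.55958325163896
```

View pics/w7b.png

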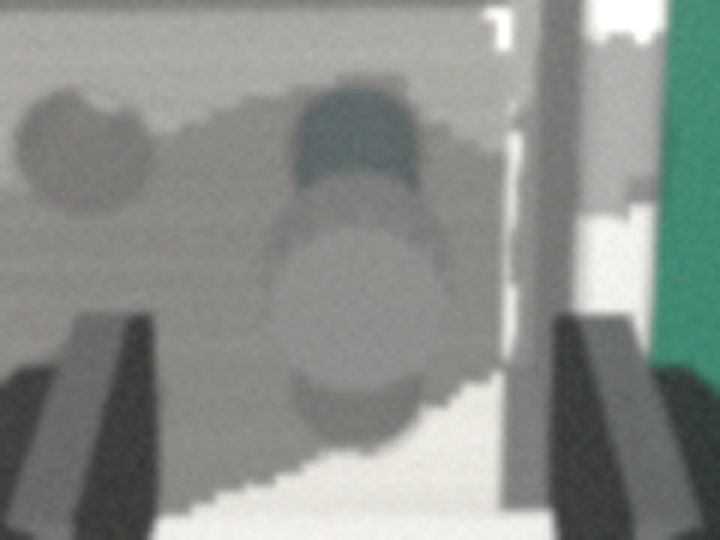

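```bash
python3 - <<'E'
from h import *
p,d,i,o=load('wrist7')
print(onplane(i,259.5,231.1,137))
E
```

```text
[579.11358757 346.0801136  137.        ]
```

Emit:
carry_out:
  motion: [0.45, 0.0008, -0.0015, 0.019, 0, 0.45, 0, 0, 0.02, 0, 0.45, 0, 0, 0, 0, 0.1, 0, 0, 0, 0, 0.1, 0, 0, 0, 0]

```text
time: 11.88
eef_pos: [579.1, 346.1, 111.7]
orientation: [-179.9, -0.2, 3.6]
ft_force: [0.2, 0.4, -0.3]
width: 18.8
```

Emit:
carry_out:
  motion: [0.1, 0, 0, 0, 0, 0.1, 0, 0, 0, 0, 0.1, 0, 0, 0, 0]

```text
time: 12.13
eef_pos: [579.1, 346.1, 111.5]
orientation: [-179.9, -0.2, 3.6]
ft_force: [-0.5, -0.5, 4.9]
width: 18.6
```

Emit:
carry_out:
  motion: [0.1, 0, 0, -0.01, 0, 0.1, 0, 0, -0.02, 0, 0.1, 0, 0, -0.03, 0, 0.1, 0, 0, -0.03, 0, 0.1, 0, 0, -0.03, 0]

```text
time: 12.55
eef_pos: [577.7, 345.4, 231.3]
orientation: [180.0, 0.0, 3.7]
ft_force: [0.4, 0.2, -0.1]
width: 18.5
```

Emit:
carry_out:
  motion: [0.1, -0.004, 0.02, 0, 0, 0.1, -0.004, 0.03, 0, 0, 0.1, -0.004, 0.035, 0, 0, 0.1, -0.004, 0.035, 0, 0, 0.1, -0.004, 0.035, 0, 0]

```text
time: 12.97
eef_pos: [567.4, 188.3, 230.2]
orientation: [-180.0, -0.0, 3.7]
ft_force: [0.6, 0.2, 0.5]
width: 18.4
```

Emit:
carry_out:
  motion: [0.1, -0.004, 0.035, 0, 0, 0.1, -0.004, 0.035, 0, 0, 0.1, -0.004, 0.035, 0, 0, 0.1, -0.004, 0.035, 0, 0, 0.1, -0.004, 0.035, 0, 0]

```text
time: 13.38
eef_pos: [558.6, 12.1, 230.3]
orientation: [-180.0, -0.0, 3.7]
ft_force: [0.3, -0.7, -0.3]
width: 18.5
```

Emit:
carry_out:
  motion: [0.1, -0.004, 0.035, 0, 0, 0.1, -0.004, 0.035, 0, 0, 0.1, -0.004, 0.035, 0, 0, 0.1, -0.004, 0.035, 0, 0, 0.1, -0.004, 0.035, 0, 0]

```text
time: 13.8
eef_pos: [549.8, -163.8, 230.3]
orientation: [-180.0, -0.0, 3.6]
ft_force: [0.5, -0.6, -0.4]
width: 18.6
```

Emit:
carry_out:
  motion: [0.1, -0.007, 0.033, 0, 0, 0.1, -0.006, 0.018, 0, 0, 0.1, 0, 0, 0.03, 0, 0.1, 0, 0, 0.03, 0, 0.1, 0, 0, 0.03, 0]

```text
time: 14.22
eef_pos: [540.6, -214.7, 139.6]
orientation: [180.0, -0.1, 3.6]
ft_force: [0.3, 0.3, -0.3]
width: 18.5
```

Emit:
carry_out:
  motion: [0.1, 0, 0, 0, 0, 0.1, 0, 0, 0, 0, 0.1, 0, 0, 0, 0]

```text
time: 14.47
eef_pos: [541.7, -214.2, 141.4]
orientation: [179.9, -0.1, 3.7]
ft_force: [0.3, 0.9, 1.0]
width: 18.7
```

```bash
python3 snap.py 8 wrist; python3 - <<'E'
from h import *
p,d,i,o=load('wrist8')
a=cv2.resize(p[130:280,190:330],None,fx=4,fy=4,interpolation=cv2.INTER_CUBIC);cv2.imwrite('pics/w8b.png',cv2.convertScaleAbs(a,alpha=1.5)[:,:,::-1])
E
```

```text
wrist [ 541.7325657  -214.22402267  141.38355446] [ 1.79933611e+02 -1.45903421e-01  3.66513866e+00] 18.668498755970152
```

View pics/w8b.png

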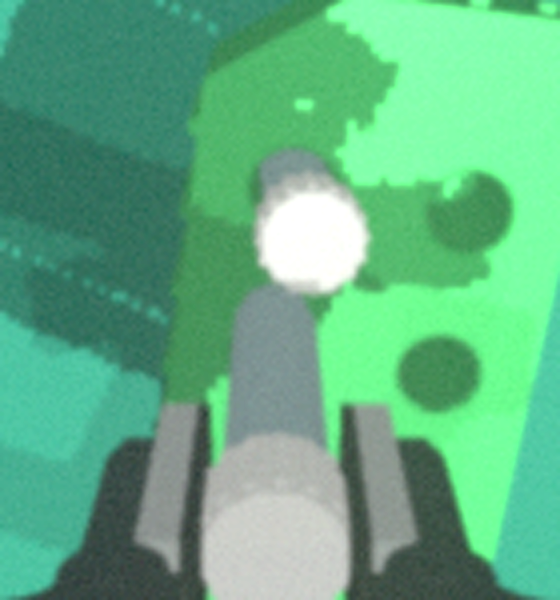

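I undershot y by about 24 mm: the foot is close beside sample_1's cap, with forces of 1 N or less. I'll back straight away along the row and recheck sample_1.

Emit:
carry_out:
  motion: [0.1, -0.0005, 0.012, 0, 0, 0.1, -0.0005, 0.012, 0, 0, 0.1, 0, 0, 0, 0, 0.1, 0, 0, 0, 0, 0.1, 0, 0, 0, 0]

```text
time: 14.93
eef_pos: [541.1, -238.3, 139.7]
orientation: [-180.0, -0.0, 3.6]
ft_force: [0.2, -0.5, -0.6]
width: 18.4
```

```bash
python3 snap.py 9 wrist; python3 - <<'E'
from h import *
p,d,i,o=load('wrist8')
print('before: s1 cap',onplane(i,190+313.5/4-.5,130+241.5/4-.5,95),'r2',onplane(i,190+439.5/4-.5,130+373.5/4-.5,50))
p,d,i,o=load('wrist9')
a=cv2.resize(p[80:230,190:330],None,fx=4,fy=4,interpolation=cv2.INTER_CUBIC);cv2.imwrite('pics/w9b.png',cv2.convertScaleAbs(a,alpha=1.3)[:,:,::-1])
E
```

```text
wrist [ 541.08766046 -238.2665619   139.70297139] [-1.79989916e+02 -1.64467429e-02  3.60353353e+00] 18.38160413565558
before: s1 cap [ 547.77661421 -195.73810847   95.        ] r2 [ 582.58547966 -241.73608873   50.        ]
```

View pics/w9b.png

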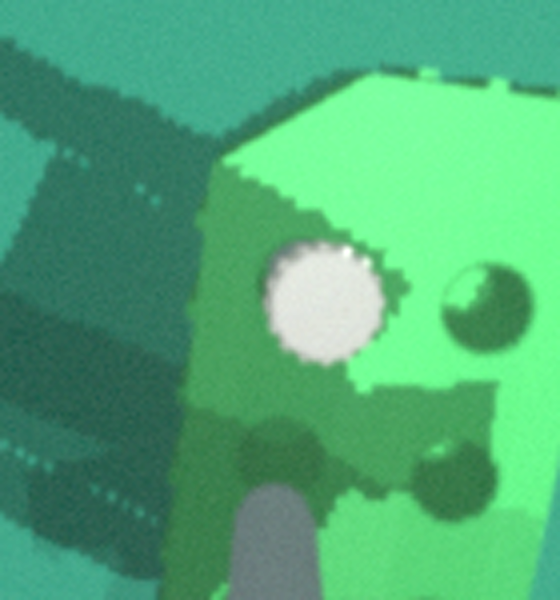

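```bash
python3 - <<'E'
from h import *
p,d,i,o=load('wrist9')
g=lambda u,v,z:np.round(onplane(i,190+(u+.5)/4-.5,80+(v+.5)/4-.5,z),1)
print('s1cap',g(325,302,95),'r1',g(487,308,50),'r2',g(455,480,50),'p2',g(281,457,50),'p2arc',g(281,414,50))
print('s1 cap if upright px',4*(proj(i,(545,-198.7,95))-[190,80]))
E
```

```text
s1cap [ 547.1 -193.6   95. ] r1 [ 584.7 -201.6   50. ] r2 [ 582.4 -241.5   50. ] p2 [ 542.5 -238.4   50. ] p2arc [ 541.9 -228.3   50. ]
s1 cap if upright px [309.14911343 328.52939823]
```

```bash
python3 - <<'E'
from h import *
p,d,i,o=load('wrist6')
print('s1cap',onplane(i,384.5/1.5-.5,262.5/1.5-.5,95),'rt',onplane(i,415/1.5-.5,410.5/1.5-.5,95))
th=np.radians(-3.9);R=np.array([[np.cos(th),-np.sin(th)],[np.sin(th),np.cos(th)]])
print('rt expected',np.array([545,-198.7])+R@[40,-120])
E
```

```text
s1cap [ 544.03727595 -197.04766665   95.        ] rt [ 576.74758634 -321.72039551   95.        ]
rt expected [ 576.74553627 -321.14272509]
```

Emit:
carry_out:
  motion: [0.1, 0.001, 0.0003, 0.012, 0, 0.1, 0, 0, 0.012, 0, 0.1, 0, 0, 0.006, 0, 0.1, 0, 0, 0.006, 0, 0.1, 0, 0, 0.006, 0]

```text
time: 15.4
eef_pos: [542.3, -238.0, 97.2]
orientation: [-180.0, -0.0, 3.7]
ft_force: [0.1, 0.2, -0.7]
width: 18.7
```

Emit:
carry_out:
  motion: [0.1, 0, 0, 0.006, 0, 0.1, 0, 0, 0.006, 0, 0.1, 0, 0, 0.004, 0, 0.1, 0, 0, 0, 0]

```text
time: 15.73
eef_pos: [541.7, -237.9, 80.5]
orientation: [-179.9, 0.1, 3.7]
ft_force: [-0.8, -0.7, 0.1]
width: 18.9
```

Emit:
carry_out:
  motion: [0.1, 0, 0, 0.005, 0, 0.1, 0, 0, 0.003, 0, 0.1, 0, 0, 0.0015, 0, 0.1, 0, 0, 0, 0]

```text
time: 16.07
eef_pos: [542.0, -238.0, 71.6]
orientation: [-180.0, 0.0, 3.7]
ft_force: [-0.5, 0.2, -0.4]
width: 18.4
```

Emit:
carry_out:
  motion: [0.1, 0, 0, 0.001, 0, 0.1, 0, 0, 0.0005, 0, 0.1, 0, 0, 0, 0]

```text
time: 16.32
eef_pos: [542.2, -238.1, 70.5]
orientation: [-180.0, -0.0, 3.7]
ft_force: [0.3, 0.3, -1.0]
width: 18.4
```

Emit:
carry_out:
  motion: [0.1, 0, 0, 0.001, 0, 0.1, 0, 0, 0.0005, 0, 0.1, 0, 0, 0, 0]

```text
time: 16.57
eef_pos: [542.5, -238.3, 69.5]
orientation: [180.0, -0.1, 3.7]
ft_force: [-0.3, 0.1, 2.7]
width: 18.8
```

Emit:
carry_out:
  motion: [0.4, 0, 0, 0, 0, 0.4, 0, 0, 0, 0, 0.4, 0, 0, 0, 0, 0.4, 0, 0, 0, 0, 0.4, 0, 0, -0.01, 0]

```text
time: 16.98
eef_pos: [540.8, -237.5, 77.4]
orientation: [-179.9, 0.2, 3.6]
ft_force: [-0.5, -0.2, -1.0]
width: 34.3
```

Emit:
carry_out:
  motion: [0.4, 0, 0, -0.03, 0, 0.4, 0, 0, -0.03, 0, 0.4, 0, 0, -0.02, 0, 0.4, 0, 0, 0, 0, 0.4, 0, 0, 0, 0]

```text
time: 17.4
eef_pos: [542.8, -238.4, 160.8]
orientation: [179.9, -0.2, 3.6]
ft_force: [0.0, -0.7, -0.7]
width: 34.2
```

```bash
python3 snap.py 10 wrist scene; python3 - <<'E'
from h import *
p,d,i,o=load('wrist10')
a=cv2.resize(p[80:260,190:340],None,fx=3.3,fy=3.3,interpolation=cv2.INTER_CUBIC);cv2.imwrite('pics/w10b.png',cv2.convertScaleAbs(a,alpha=1.3)[:,:,::-1])
p,d,i,o=load('scene10')
a=cv2.resize(p[140:230,170:270],None,fx=6,fy=6,interpolation=cv2.INTER_CUBIC);cv2.imwrite('pics/s10b.png',cv2.convertScaleAbs(a,alpha=1.3)[:,:,::-1])
E
```

```text
wrist [ 542.78514875 -238.43503409  160.77673888] [ 1.79911798e+02 -1.73964960e-01  3.64888332e+00] 34.222823925189715
scene [ 541.88074889 -238.04983272  159.18165966] [-1.79996849e+02 -7.45163007e-03  3.64782062e+00] 33.72405181909342
```

View pics/w10b.png

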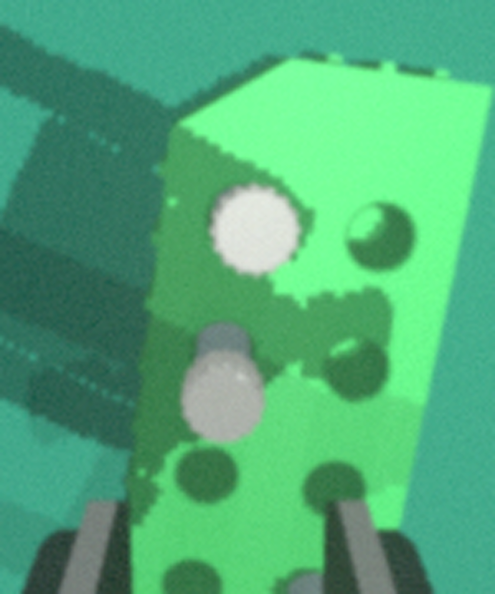

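View pics/s10b.png

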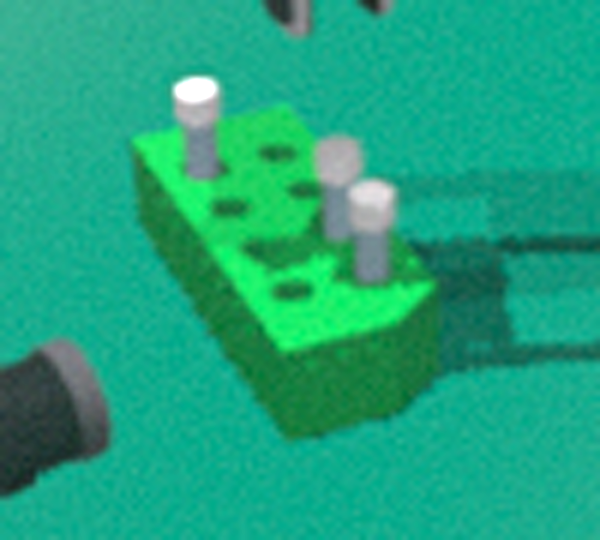

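Sample_2 is seated at the same height as the others. Sample_1 leans about 3° toward +y because I brushed it, so I'll take its cap gently, right it and let go.

Emit:
carry_out:
  motion: [0.4, 0.003, -0.021, 0, 0, 0.4, 0.003, -0.022, 0, 0, 0.4, 0, 0, 0, 0, 0.4, 0, 0, 0.03, 0, 0.4, 0, 0, 0.03, 0]
  grip_force: 20

```text
time: 17.92
eef_pos: [546.2, -195.1, 98.9]
orientation: [179.9, -0.2, 3.7]
ft_force: [-0.0, -0.6, -0.5]
width: 34.4
```

Emit:
carry_out:
  motion: [0.4, 0, 0, 0.02, 0, 0.4, 0, 0, 0.008, 0, 0.4, 0, 0, 0, 0, 0.1, 0, 0, 0, 0, 0.1, 0, 0, 0, 0]

```text
time: 18.33
eef_pos: [546.3, -195.4, 72.0]
orientation: [180.0, -0.1, 3.6]
ft_force: [0.3, 0.1, 0.1]
width: 19.2
```

Emit:
carry_out:
  motion: [0.1, 0, 0, 0, 0, 0.1, 0, 0, 0, 0, 0.1, -0.0005, 0.002, 0, 0, 0.1, -0.0005, 0.002, 0, 0, 0.1, 0, 0, 0, 0]

```text
time: 18.75
eef_pos: [545.0, -198.9, 71.6]
orientation: [-180.0, -0.1, 3.6]
ft_force: [1.4, 1.6, 0.8]
width: 19.3
```

Emit:
carry_out:
  motion: [0.4, 0, 0, 0, 0, 0.4, 0, 0, 0, 0, 0.4, 0, 0, 0, 0, 0.4, 0, 0, -0.005, 0, 0.4, 0, 0, -0.015, 0]

```text
time: 19.17
eef_pos: [543.2, -198.4, 89.4]
orientation: [-179.9, 0.3, 3.7]
ft_force: [-0.4, -0.3, 0.2]
width: 34.1
```

Emit:
carry_out:
  motion: [0.45, 0, 0, -0.03, 0, 0.45, 0, 0, -0.03, 0, 0.45, 0, 0, -0.035, 0, 0.45, 0, 0, -0.03, 0, 0.45, 0, 0, -0.02, 0]

```text
time: 19.58
eef_pos: [545.5, -199.3, 239.9]
orientation: [179.9, -0.3, 3.7]
ft_force: [0.8, -1.0, -1.1]
width: 38.4
```

```bash
python3 snap.py 11 wrist scene;python3 - <<'E'
from h import *
p,d,i,o=load('wrist11')
a=cv2.resize(p[80:260,190:340],None,fx=3.3,fy=3.3,interpolation=cv2.INTER_CUBIC);cv2.imwrite('pics/w11b.png',cv2.convertScaleAbs(a,alpha=1.3)[:,:,::-1])
p,d,i,o=load('scene11')
a=cv2.resize(p[230:330,265:395],None,fx=6,fy=6,interpolation=cv2.INTER_CUBIC);cv2.imwrite('pics/s11b.png',a[:,:,::-1])
E
```

```text
wrist [ 545.52681578 -199.3070813   239.94570808] [179.87116077  -0.25964779   3.6535867 ] 38.37738167516479
scene [ 547.1211665  -199.94379494  243.33548568] [179.71622335  -0.59809292   3.6554645 ] 38.29106135613947
```

View pics/w11b.png

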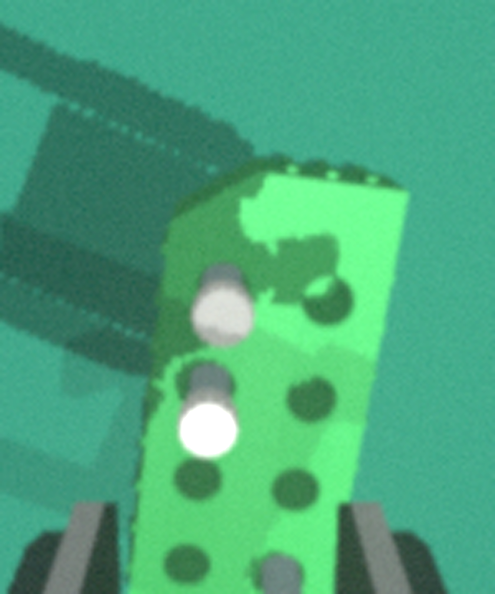

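View pics/s11b.png

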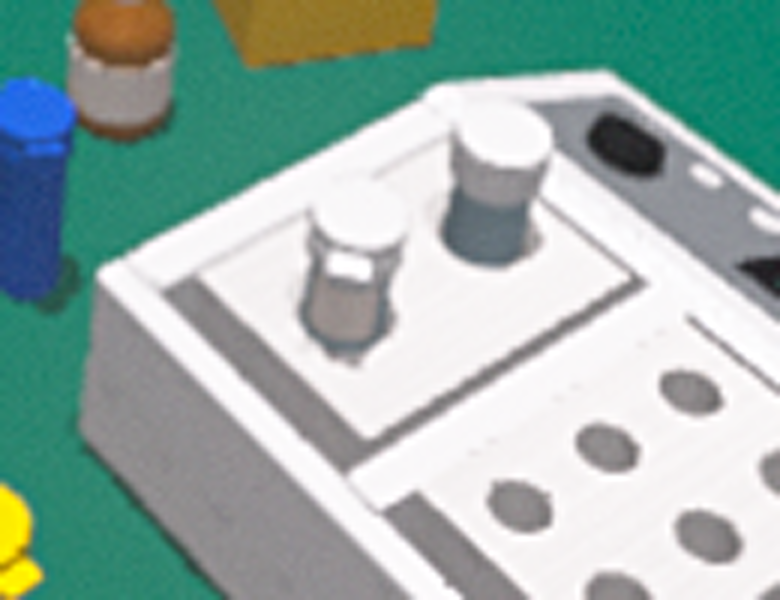

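```bash
python3 - <<'E'
from h import *
p,d,i,o=load('scene11')
R=np.array(i['R']);c=-R.T@np.array(i['t']);A=np.array([580.7,232.2])
print('cam',c,'az from vial',np.degrees(np.arctan2(*(c[:2]-A)[::-1])))
q=lambda X:np.round(6*(proj(i,X)-[265,230]),0)
print('lid top axis',q([*A,137]),'axis z106',q([*A,106]))
for z in (126,131,134):
  for a in range(-20,91,10):
    u=np.radians(a);print(z,a,q([A[0]+21.5*np.cos(u),A[1]+21.5*np.sin(u),z]),end=' ')
  print()
E
```

```text
cam [917.91047848 555.91010278 593.06254987] az from vial 43.829803434983646
lid top axis [358. 209.] axis z106 [345. 282.]
126 -20 [283. 244.] 126 -10 [288. 253.] 126 0 [295. 262.] 126 10 [304. 270.] 126 20 [315. 277.] 126 30 [326. 282.] 126 40 [339. 287.] 126 50 [352. 289.] 126 60 [365. 290.] 126 70 [378. 290.] 126 80 [390. 287.] 126 90 [401. 283.] 
131 -20 [285. 232.] 131 -10 [290. 241.] 131 0 [297. 250.] 131 10 [306. 258.] 131 20 [317. 265.] 131 30 [328. 270.] 131 40 [341. 275.] 131 50 [354. 277.] 131 60 [367. 278.] 131 70 [380. 277.] 131 80 [392. 275.] 131 90 [403. 271.] 
134 -20 [286. 225.] 134 -10 [291. 234.] 134 0 [298. 243.] 134 10 [307. 250.] 134 20 [318. 257.] 134 30 [330. 263.] 134 40 [342. 267.] 134 50 [355. 270.] 134 60 [369. 271.] 134 70 [382. 270.] 134 80 [394. 268.] 134 90 [404. 264.]
```

Emit:
carry_out:
  motion: [0.5, 0.0017, -0.035, 0, 0, 0.5, 0.0017, -0.035, 0, 0, 0.5, 0.0017, -0.035, 0, 0, 0.5, 0.0017, -0.035, 0, 0, 0.5, 0.0017, -0.035, 0, 0]

```text
time: 20.1
eef_pos: [541.0, -22.3, 234.9]
orientation: [-180.0, 0.1, 3.6]
ft_force: [0.5, 0.6, 0.5]
width: 42.3
```

Emit:
carry_out:
  motion: [0.5, 0.0017, -0.035, 0, 0, 0.5, 0.0017, -0.035, 0, 0, 0.5, 0.0017, -0.035, 0, 0, 0.5, 0.0017, -0.035, 0, 0, 0.5, 0.0017, -0.035, 0, 0]

```text
time: 20.52
eef_pos: [538.4, 152.9, 234.9]
orientation: [180.0, 0.1, 3.7]
ft_force: [1.0, 0.7, 0.6]
width: 42.9
```

Emit:
carry_out:
  motion: [0.5, 0.0017, -0.035, 0, 0, 0.5, 0, 0, 0, 6.7, 0.5, 0, 0, 0, 6.7, 0.5, 0, 0, 0, 6.7, 0.5, 0, 0, 0, 6.7]

```text
time: 20.93
eef_pos: [538.1, 186.7, 234.6]
orientation: [179.9, 0.1, -23.4]
ft_force: [-0.1, 0.3, 1.1]
width: 42.9
```

Emit:
carry_out:
  motion: [0.5, 0, 0, 0, 6.7, 0.5, 0, 0, 0, 6.7, 0.5, 0, 0, 0, 6.5, 0.5, 0, 0, 0, 0, 0.5, 0, 0, 0, 0]

```text
time: 21.35
eef_pos: [538.4, 186.3, 235.1]
orientation: [179.9, 0.0, -42.9]
ft_force: [-0.4, -0.2, 0.4]
width: 42.9
```

```bash
python3 snap.py 12 wrist
```

```text
wrist [538.36970843 186.30835751 235.06917693] [ 1.79909680e+02  4.96143420e-02 -4.28840491e+01] 42.87199174089445
```

View pics/wrist12.png

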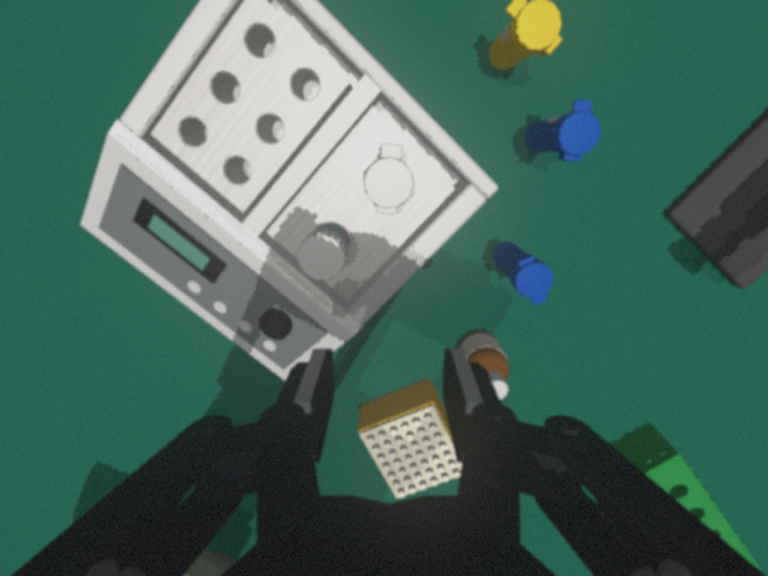

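Control vial at (388,182), with the tab at (390,150) and the hinge at (388,210). Screw vial at (326,250). Zooming in.

```bash
python3 - <<'E'
from h import *
p,d,i,o=load('wrist12')
a=cv2.resize(p[85:150,220:305],None,fx=9,fy=9,interpolation=cv2.INTER_CUBIC).astype(float)
a=np.clip((a-110)*1.75,0,255).astype(np.uint8);cv2.imwrite('pics/w12b.png',a[:,:,::-1])
E
```

```text
(no output)
```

View pics/w12b.png

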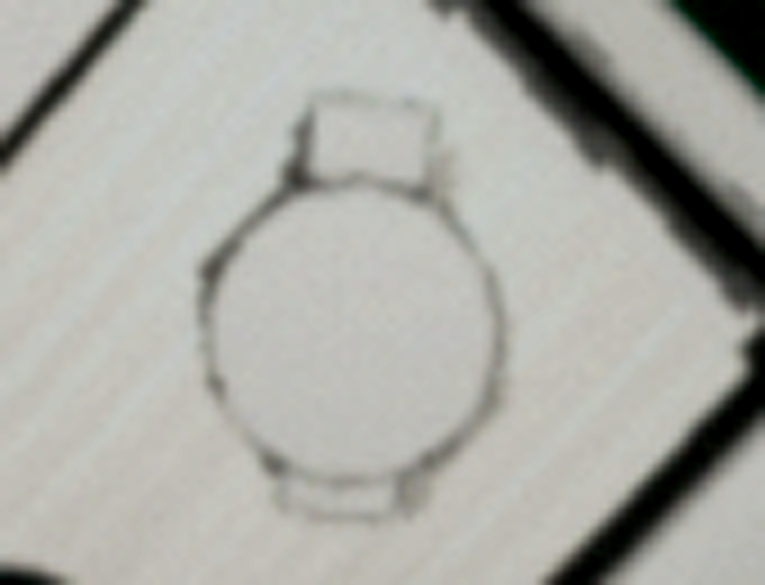

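```bash
python3 - <<'E'
from h import *
p,d,i,o=load('wrist12')
g=lambda u,v,z:onplane(i,220+(u+.5)/9-.5,85+(v+.5)/9-.5,z)
c=g(354.5,330,137);print('lid',c)
for zt in (125,130,135):
    t=g(374,99,zt);h=g(342,516,zt);e1=g(313,92,zt);e2=g(437,105,zt)
    v=t-h;w=e2-e1;vc=t-c
    print(zt,np.degrees(np.arctan2(v[1],v[0])),np.degrees(np.arctan2(w[1],w[0]))+90,np.degrees(np.arctan2(vc[1],vc[0])),np.hypot(*vc[:2]),np.hypot(*(h-c)[:2]))
E
```

```text
lid [581.47795642 232.15702894 137.        ]
125 42.634890090173585 41.42107609350229 41.945359741142894 21.05506371881082 19.60788950592887
130 42.634890090173485 41.42107609350205 42.04077003094156 21.02298709271039 18.83630771934106
135 42.634890090173485 41.42107609350212 42.13647165112361 20.99096894079354 18.06476317664943
```

Emit:
carry_out:
  motion: [0.55, 0, 0, 0, 4.9, 0.55, -0.0026, -0.0313, 0, 0, 0.55, -0.0026, -0.0313, 0, 0, 0.55, 0, 0, 0.03, 0, 0.55, 0, 0, 0.03, 0]
  grip_force: 40

```text
time: 21.82
eef_pos: [584.0, 233.9, 176.5]
orientation: [-179.7, -0.1, -47.8]
ft_force: [-0.2, -0.3, -0.5]
width: 47.0
```

Emit:
carry_out:
  motion: [0.55, 0, 0, 0.022, 0, 0.55, 0, 0, 0, 0, 0.55, 0, 0, 0, 0, 0.55, 0, 0, 0, 0]

```text
time: 22.15
eef_pos: [582.7, 232.6, 155.5]
orientation: [-179.9, -0.1, -47.9]
ft_force: [-0.2, 0.5, 0.8]
width: 46.8
```

```bash
python3 snap.py 13 wrist; python3 - <<'E'
from h import *
p,d,i,o=load('wrist13')
a=cv2.resize(p[150:280,180:330],None,fx=4.5,fy=4.5,interpolation=cv2.INTER_CUBIC);cv2.imwrite('pics/w13b.png',cv2.convertScaleAbs(a,alpha=1.1)[:,:,::-1])
E
```

```text
wrist [582.71506962 232.57136037 155.48619981] [-1.79865783e+02 -5.01078088e-02 -4.79035228e+01] 46.766672918589116
```

View pics/w13b.png

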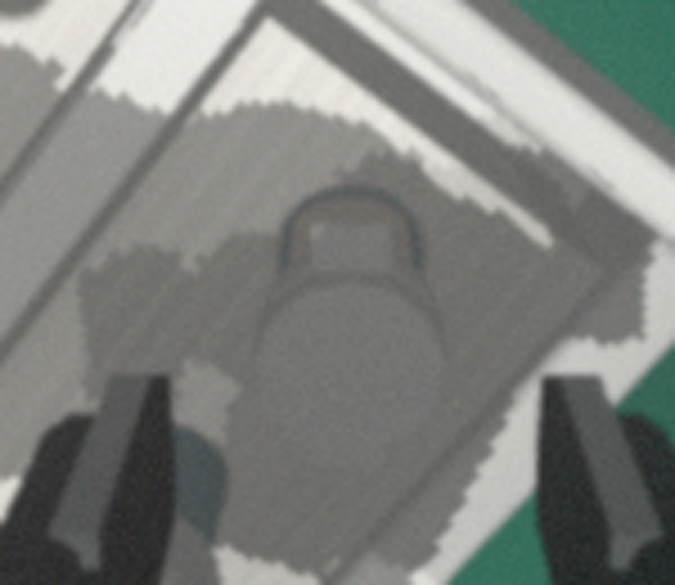

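```bash
python3 - <<'E'
from h import *
p,d,i,o=load('wrist13')
a=cv2.resize(p[185:275,220:300],None,fx=6.5,fy=6.5,interpolation=cv2.INTER_CUBIC).astype(float)
a=np.clip((cv2.GaussianBlur(a,(0,0),3)-80)*4,0,255).astype(np.uint8);cv2.imwrite('pics/w13c.png',a[:,:,::-1])
E
```

```text
(no output)
```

View pics/w13c.png

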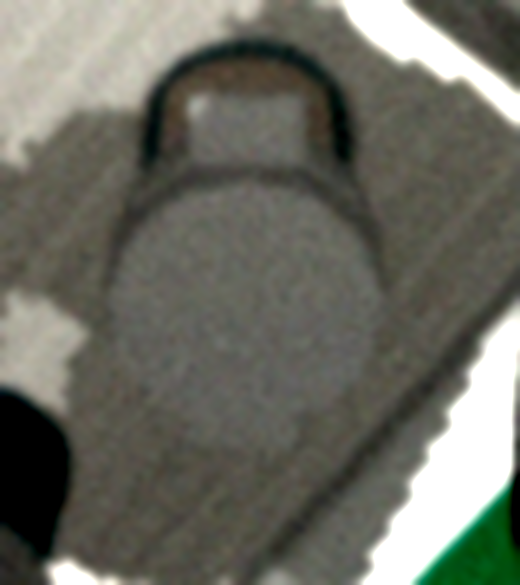

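```bash
python3 - <<'E'
from h import *
p,d,i,o=load('wrist13')
g=lambda u,v,z:onplane(i,220+(u+.5)/6.5-.5,185+(v+.5)/6.5-.5,z)
c=g(246,303,137);print(c)
for z in(128,134):
  e1=g(190,95,z);e2=g(305,97,z);t=(e1+e2)/2;print(np.degrees(np.arctan2(*(t-c)[1::-1])),np.degrees(np.arctan2(*(e2-e1)[1::-1]))+90,np.hypot(*(t-c)[:2]))
E
```

```text
[581.60837547 232.35783261 137.        ]
41.626801798452775 41.00409111860152 18.989308714282426
41.62476189206601 41.0040911186015 21.23248703269221
```

Emit:
carry_out:
  motion: [0.55, -0.0006, 0.001, 0.02, 0, 0.55, 0, 0, 0.018, 0, 0.55, 0, 0, 0.008, 0, 0.55, 0, 0, 0, 0, 0.1, 0, 0, 0, 0]

```text
time: 22.62
eef_pos: [581.3, 232.3, 109.2]
orientation: [-179.9, -0.0, -47.9]
ft_force: [0.1, -0.2, -0.9]
width: 36.6
```

Emit:
carry_out:
  motion: [0.1, 0, 0, 0, 0, 0.1, 0, 0, 0, 0, 0.1, 0, 0, 0, 0, 0.1, 0, 0, 0, 0]

```text
time: 22.95
eef_pos: [581.7, 232.5, 109.7]
orientation: [-179.8, -0.1, -47.9]
ft_force: [1.0, -0.2, 5.0]
width: 27.9
```

Emit:
carry_out:
  motion: [0.1, 0, 0, -0.01, 0, 0.1, 0, 0, -0.02, 0, 0.1, 0, 0, -0.03, 0, 0.1, 0, 0, -0.03, 0, 0.1, 0, 0, -0.02, 0]

```text
time: 23.37
eef_pos: [581.2, 232.3, 221.3]
orientation: [-179.8, -0.1, -47.9]
ft_force: [0.0, 0.6, -0.4]
width: 27.9
```

Emit:
carry_out:
  motion: [0.1, 0, 0, 0, 0, 0.1, 0, 0, 0, 0]

```text
time: 23.53
eef_pos: [580.9, 232.1, 219.3]
orientation: [-179.9, -0.0, -48.0]
ft_force: [0.1, 0.6, -1.3]
width: 27.7
```

```bash
python3 snap.py 14 wrist scene top; python3 - <<'E'
from h import *
p,d,i,o=load('scene14')
a=cv2.resize(p[120:310,70:210],None,fx=3.1,fy=3.1,interpolation=cv2.INTER_CUBIC);cv2.imwrite('pics/s14c.png',a[:,:,::-1])
p,d,i,o=load('top14')
a=cv2.resize(p[50:150,235:305],None,fx=5.9,fy=5.9,interpolation=cv2.INTER_CUBIC);cv2.imwrite('pics/t14c.png',cv2.convertScaleAbs(a,alpha=1.7)[:,:,::-1])
E
```

```text
wrist [580.89296042 232.1369065  219.31561828] [-1.79874798e+02 -4.48388630e-02 -4.79508375e+01] 27.6663871374648
scene [580.0868545  231.85793329 217.63471194] [ 1.79947073e+02  2.63359412e-02 -4.79469630e+01] 27.83333998039016
top [579.72257004 231.70009564 216.6858957 ] [ 1.79848839e+02  6.38615178e-02 -4.79503166e+01] 27.281159987586562
```

View pics/wrist14.png

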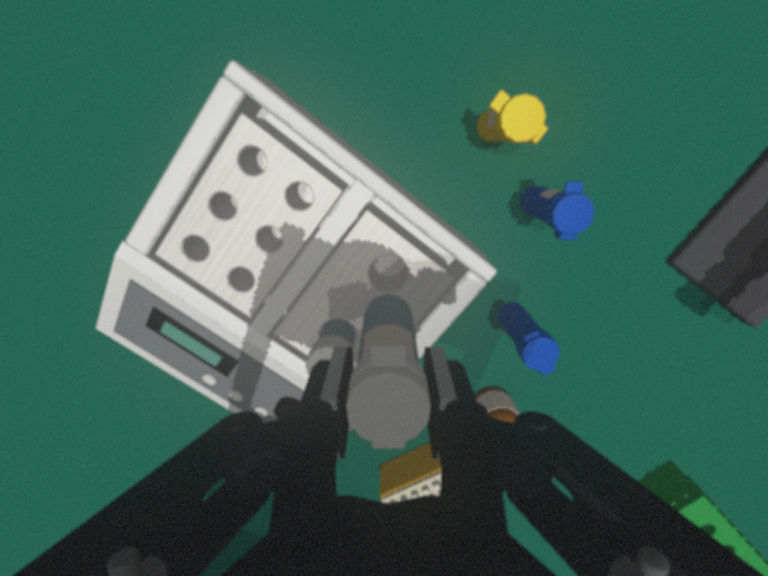

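View pics/s14c.png

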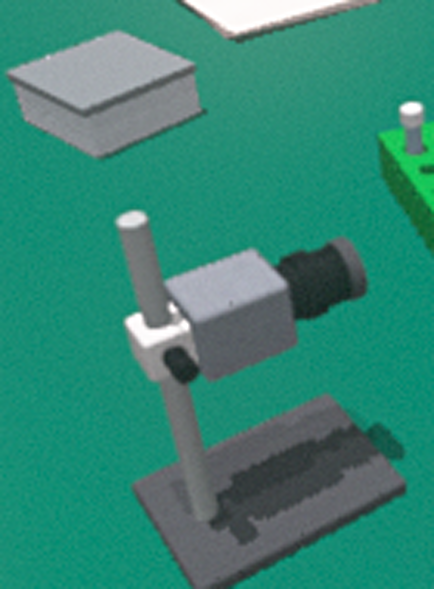

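View pics/t14c.png

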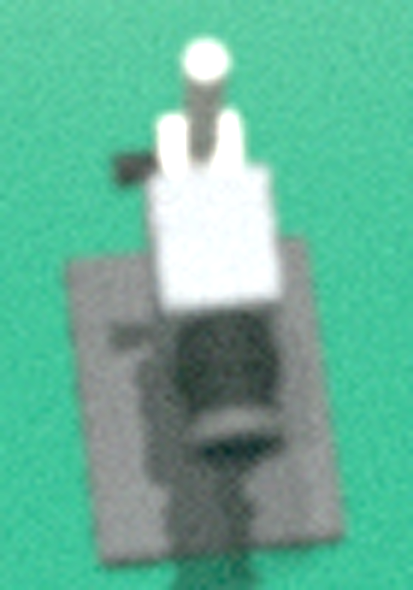

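```bash
python3 - <<'E'
from h import *
p,d,i,o=load('top14')
g=lambda u,v,z:onplane(i,235+(u+.5)/5.9-.5,50+(v+.5)/5.9-.5,z)
C=cloud(d,i)
print('plate z',C[50+520//5.9.__int__() if 0 else 50+int(500/5.9),235+int(300/5.9)],C[50+int(240/5.9),235+int(215/5.9)])
for zb in (8,12):
  fl,fr,bl,br=g(100,562,zb),g(345,540,zb),g(67,260,zb),g(308,240,zb)
  print(zb,np.round([fl,fr,bl,br],0)[:,:2].tolist())
  ax=(bl+br-fl-fr)[:2];w=(fl-fr)[:2];print('yaw',np.degrees(np.arctan2(ax[1],ax[0])),np.degrees(np.arctan2(w[1],w[0]))-90,'len',np.hypot(*ax)/2,'w',np.hypot(*w))
  a=ax/np.hypot(*ax);c=(fl+fr+bl+br)[:2]/4;print('glass',c-80*a)
fl,fr,bl,br=g(160,310,185),g(282,300,185),g(148,172,185),g(268,166,185)
ax=(bl+br-fl-fr)[:2];print('hous',(fl+fr)[:2]/2,(bl+br)[:2]/2,'yaw',np.degrees(np.arctan2(ax[1],ax[0])),np.hypot(*(fl-fr)))
print('ring top',g(236,425,181),'post',g(206,62,247))
E
```

```text
plate z [771.58014644 -57.89370723   9.21176256] [821.06288746 -13.48443699 182.68180755]
8 [[739.0, 33.0], [752.0, -80.0], [887.0, 52.0], [899.0, -62.0]]
yaw 7.300529344282284 6.714053492124151 len 148.57847849064913 w 113.46719813995257
glass [739.9835216  -24.49993698]
12 [[738.0, 32.0], [751.0, -80.0], [885.0, 52.0], [898.0, -61.0]]
yaw 7.300529344282286 6.714053492124137 len 148.06419709375743 w 113.07444900324315
glass [738.4715948  -24.41671349]Traceback (most recent call last):
  File "<stdin>", line 12, in <module>
TypeError: return arrays must be of ArrayType
```

Emit:
carry_out:
  motion: [0.1, 0.02, 0.0125, 0, 0, 0.1, 0.028, 0.0175, 0, 0, 0.1, 0.028, 0.0175, 0, 0, 0.1, 0.028, 0.0175, 0, 0, 0.1, 0.028, 0.0175, 0, 0]

```text
time: 24.1
eef_pos: [607.0, 77.4, 216.2]
orientation: [179.8, 0.1, -47.9]
ft_force: [0.0, 1.2, -0.1]
width: 27.8
```

Emit:
carry_out:
  motion: [0.1, 0.028, 0.0175, 0, 0, 0.1, 0.028, 0.0175, 0, 0, 0.1, 0.028, 0.0175, 0, 0, 0.1, 0.028, 0.0175, 0, 0, 0.1, 0.028, 0.0175, 0, 0]

```text
time: 24.52
eef_pos: [635.8, -85.3, 216.1]
orientation: [179.9, 0.2, -48.0]
ft_force: [0.1, 1.2, -0.1]
width: 27.7
```

Emit:
carry_out:
  motion: [0.1, 0.018, 0.0125, 0, 0, 0.1, 0, 0, 0, -5, 0.1, 0, 0, 0, -6.5, 0.1, 0, 0, 0, -6.5, 0.1, 0, 0, 0, -6.5]

```text
time: 24.93
eef_pos: [638.6, -105.7, 215.9]
orientation: [180.0, 0.2, -23.2]
ft_force: [0.6, -0.2, -0.3]
width: 27.6
```

Emit:
carry_out:
  motion: [0.1, 0, 0, 0, -6.5, 0.1, 0, 0, 0, -6.5, 0.1, 0, 0, 0, -6.5, 0.1, 0, 0, 0, -6.5, 0.1, 0, 0, 0, -4.5]

```text
time: 25.35
eef_pos: [638.6, -105.4, 215.9]
orientation: [-179.9, 0.2, 7.3]
ft_force: [0.1, -0.1, -0.2]
width: 27.8
```

Emit:
carry_out:
  motion: [0.1, 0, 0, 0, 0, 0.1, 0, 0, 0, 0]

```text
time: 25.52
eef_pos: [638.8, -105.4, 216.5]
orientation: [-179.9, 0.2, 6.9]
ft_force: [-0.3, 0.3, -0.6]
width: 27.4
```

```bash
python3 snap.py 15 wrist
```

```text
wrist [ 638.83513622 -105.40283376  216.51184976] [-1.79946549e+02  1.50222797e-01  6.93010200e+00] 27.42286152881591
```

View pics/wrist15.png

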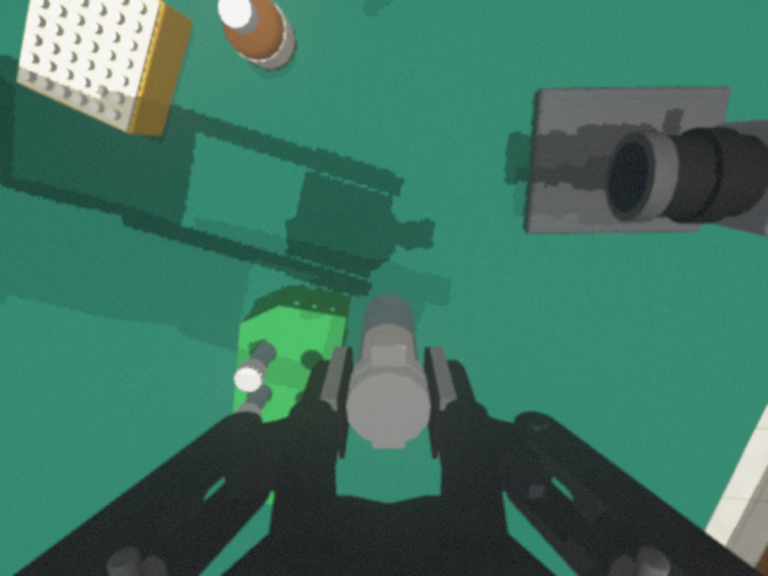

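```bash
python3 - <<'E'
from h import *
p,d,i,o=load('wrist15')
a=cv2.resize(p[75:165,385:495],None,fx=6.5,fy=6.5,interpolation=cv2.INTER_CUBIC);cv2.imwrite('pics/w15c.png',cv2.convertScaleAbs(a,alpha=1.8)[:,:,::-1])
E
```

```text
(no output)
```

View pics/w15c.png

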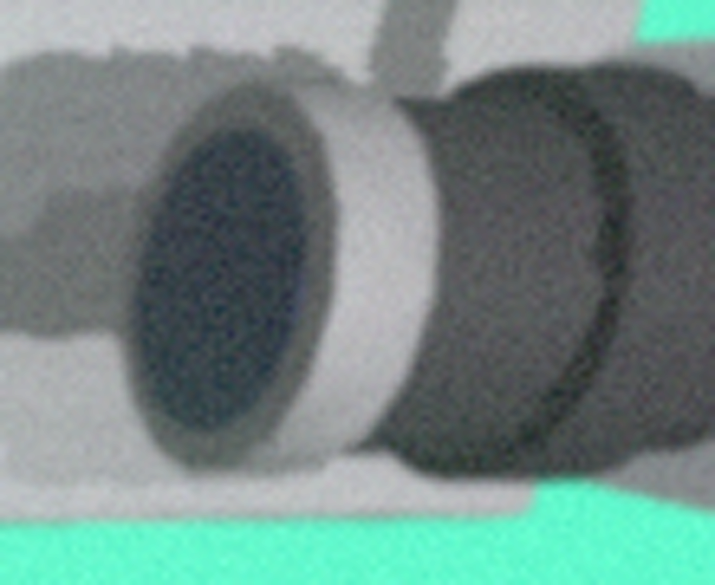

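```bash
python3 - <<'E'
from h import *
p,d,i,o=load('wrist15')
g=lambda u,v,z:onplane(i,385+(u+.5)/6.5-.5,75+(v+.5)/6.5-.5,z)
L=g(219,280,160);print('glass',L, 'rim',g(230,277,160))
h=lambda u,v,z:onplane(i,(u+.5)/1.5-.5,(v+.5)/1.5-.5,z)
an=lambda a,b:np.degrees(np.arctan2(*(b-a)[1::-1]))
fl,bl,fr,br=h(541,89,10),h(730,87,10),h(527,233,10),h(697,231,10)
print('yaw',an(fl,bl),an(fr,br),an(fr,fl)-90,np.hypot(*(fl-fr)[:2]),'front mid',(fl+fr)/2)
# triangulate w/ top? vial in wrist view: cap centre px (389,403)
print('lid',h(389,403,216.5+27.3),o['eef_pos'])
# tab
for z in(216.5+18,216.5+22):
  t=h(389.5,354,z);c=h(389,403,216.5+27.3);print('tab az rel tool', an(c,t)-o['orientation'][2])
E
```

```text
glass [743.17515196 -23.26636228 160.        ] rim [744.27802905 -22.80781822 160.        ]
yaw 7.810045336669675 7.7290370894722145 7.421118900979906 113.40291481509877 front mid [748.66990802 -22.88490383  10.        ]
lid [ 639.27847602 -103.57542913  243.8       ] [ 638.83513622 -105.40283376  216.51184976]
tab az rel tool 89.33277913157296
tab az rel tool 89.43009137351284
```

Emit:
carry_out:
  motion: [0.1, 0, 0, 0, 5, 0.1, 0, 0, 0, 6.5, 0.1, 0, 0, 0, 6.5, 0.1, 0, 0, 0, 6.5, 0.1, 0, 0, 0, 6.5]

```text
time: 25.98
eef_pos: [639.2, -105.5, 217.5]
orientation: [180.0, 0.1, -24.4]
ft_force: [-0.4, -0.9, -0.3]
width: 27.4
```

Emit:
carry_out:
  motion: [0.1, 0, 0, 0, 6.5, 0.1, 0, 0, 0, 6.5, 0.1, 0, 0, 0, 6.5, 0.1, 0, 0, 0, 6.5, 0.1, 0, 0, 0, 6.5]

```text
time: 26.4
eef_pos: [639.2, -105.5, 217.5]
orientation: [180.0, 0.0, -56.9]
ft_force: [-0.1, 0.4, -0.6]
width: 27.1
```

Emit:
carry_out:
  motion: [0.1, 0, 0, 0, 6.5, 0.1, 0, 0, 0, 6.5, 0.1, 0, 0, 0, 6.5, 0.1, 0, 0, 0, 6.1, 0.1, 0, 0, 0, 0]

```text
time: 26.82
eef_pos: [639.2, -105.5, 217.5]
orientation: [180.0, 0.0, -82.2]
ft_force: [-0.1, -0.9, -0.8]
width: 27.4
```

Emit:
carry_out:
  motion: [0.1, 0, 0, 0, 0, 0.1, 0, 0, 0, 0]

```text
time: 26.98
eef_pos: [639.3, -105.5, 217.7]
orientation: [180.0, 0.0, -82.0]
ft_force: [0.2, -0.1, 0.1]
width: 27.6
```

Emit:
carry_out:
  motion: [0.1, -0.018, -0.0004, 0.013, 0, 0.1, -0.018, -0.0004, 0.013, 0, 0.1, -0.018, -0.0004, 0.013, 0, 0.1, -0.014, -0.0004, 0.011, 0, 0.1, 0, 0, 0.004, 0]

```text
time: 27.4
eef_pos: [630.2, -35.4, 162.1]
orientation: [179.8, 0.1, -81.9]
ft_force: [-1.1, -0.4, 0.0]
width: 27.7
```

Emit:
carry_out:
  motion: [0.1, 0, 0, 0, 0, 0.1, 0, 0, 0, 0, 0.1, 0, 0, 0, 0, 0.1, 0, 0, 0, 0]

```text
time: 27.73
eef_pos: [632.2, -38.9, 164.9]
orientation: [-179.9, -0.0, -82.1]
ft_force: [-1.3, 0.1, -0.3]
width: 27.7
```

```bash
python3 snap.py 16 wrist scene top; python3 - <<'E'
from h import *
p,d,i,o=load('scene16')
a=cv2.resize(p[150:280,100:260],None,fx=4.6,fy=4.6,interpolation=cv2.INTER_CUBIC);cv2.imwrite('pics/s16c.png',a[:,:,::-1])
p,d,i,o=load('top16')
a=cv2.resize(p[70:180,230:310],None,fx=5.4,fy=5.4,interpolation=cv2.INTER_CUBIC);cv2.imwrite('pics/t16c.png',cv2.convertScaleAbs(a,alpha=1.7)[:,:,::-1])
E
```

```text
wrist [632.18478971 -38.85727692 164.8914042 ] [-1.79898516e+02 -2.90191172e-02 -8.20939024e+01] 27.704395214131612
scene [632.08389938 -38.76521922 164.79783344] [-1.79911153e+02 -2.19533048e-02 -8.20941512e+01] 28.014376228352926
top [631.96808457 -38.63367131 164.66511899] [-1.79926539e+02 -1.42135885e-02 -8.20918752e+01] 27.43635399911416
```

View pics/s16c.png

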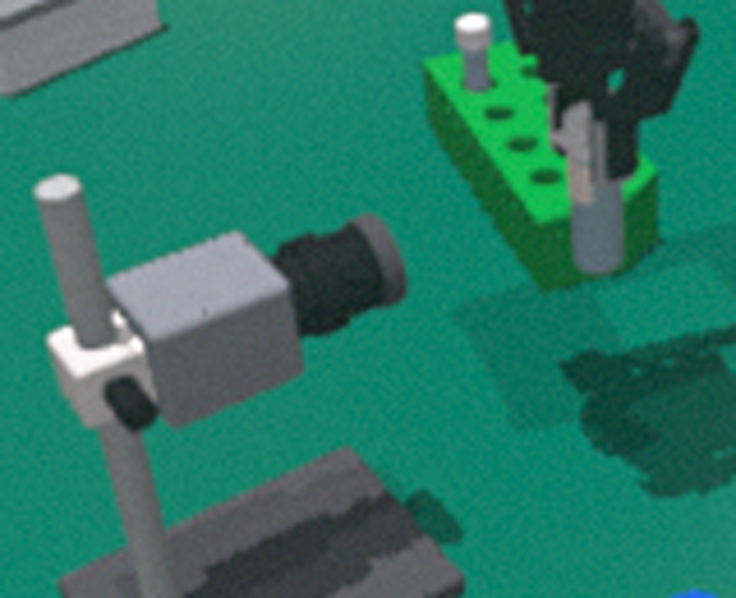

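View pics/t16c.png

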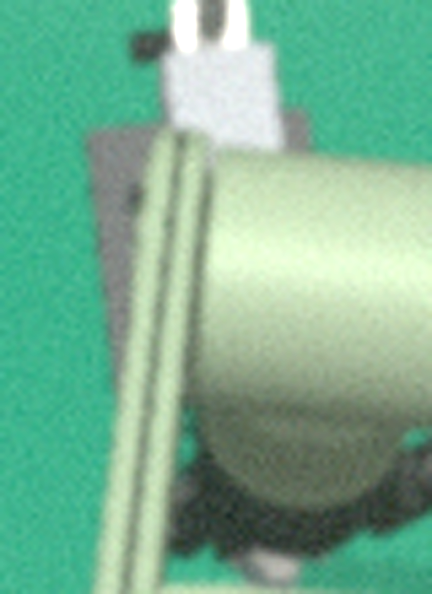

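View pics/wrist16.png

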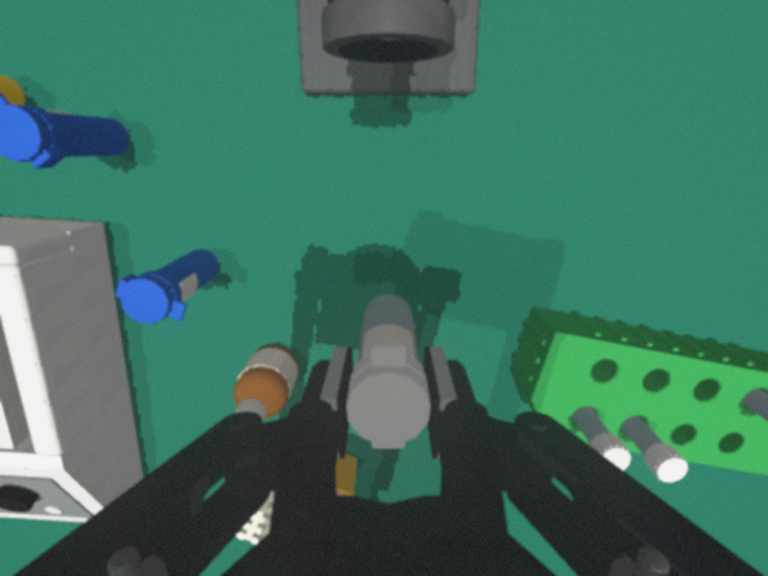

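```bash
python3 - <<'E'
from h import *
p,d,i,o=load('wrist16')
a=cv2.resize(p[0:75,190:330],None,fx=5,fy=5,interpolation=cv2.INTER_CUBIC);cv2.imwrite('pics/w16c.png',cv2.convertScaleAbs(a,alpha=1.8)[:,:,::-1])
a=cv2.resize(p[185:305,205:315],None,fx=4.9,fy=4.9,interpolation=cv2.INTER_CUBIC);cv2.imwrite('pics/w16d.png',cv2.convertScaleAbs(a,alpha=1.5)[:,:,::-1])
h=lambda u,v,z:onplane(i,(u+.5)/1.5-.5,(v+.5)/1.5-.5,z)
an=lambda a,b:np.degrees(np.arctan2(*(b-a)[1::-1]))
fl,fr=h(303,93,10),h(474,94,10);print(fl,fr,np.hypot(*(fl-fr)[:2]),'yaw',an(fr,fl)-90,(fl+fr)/2)
E
```

```text
[739.97060078  33.06723151  10.        ] [754.97125313 -79.68471063  10.        ] 113.74541760288768 yaw 7.578196432956318 [747.47092695 -23.30873956  10.        ]
```

View pics/w16c.png

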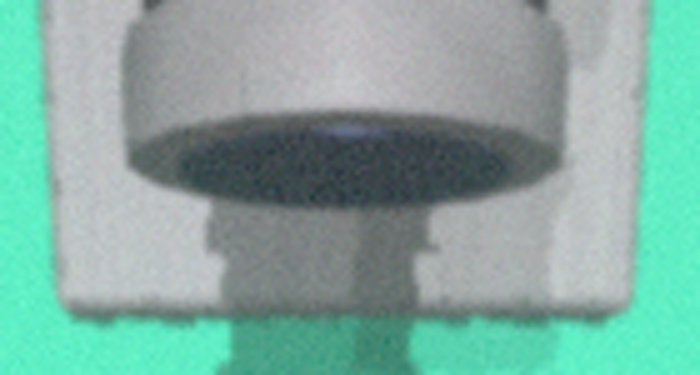

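View pics/w16d.png

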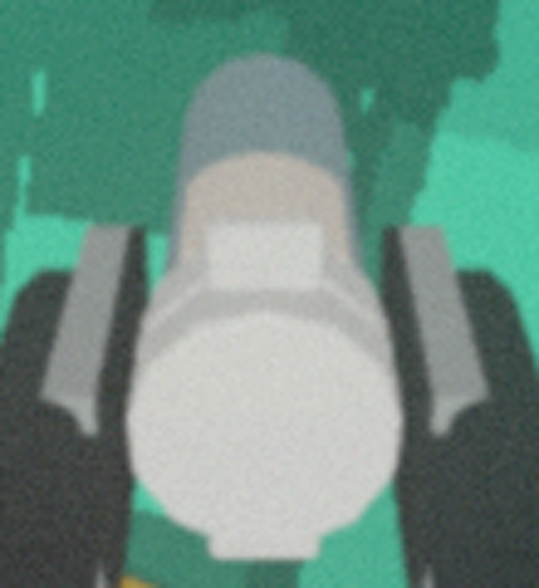

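```bash
python3 - <<'E'
from h import *
p,d,i,o=load('wrist16')
L=onplane(i,258.8,31.6,160);print('lens',L)
T=o['eef_pos'];yaw=np.radians(7.6);a=np.array([np.cos(yaw),np.sin(yaw)])
# lid centre: x 128-402, y 312..~535
g=lambda u,v,z:onplane(i,205+(u+.5)/4.9-.5,185+(v+.5)/4.9-.5,z)
for zo in (26.3,27.3,28.3):
  c=g(265,424,T[2]+zo);print('lid',c,c-T)
q=lambda X:np.round(4.9*(proj(i,X)-[205,185]),0)
for off in (56.7,57.7,58.7):
  A=T[:2]+[1.0*a[0],0]  # approx
  P=[*(A+12.6*a),T[2]-off+43.5];B=[*(A+12.5*a),T[2]-off];print(off,'labelbot',q(P),'under front',q(B),'lidtop front',q([*(A+14.5*a),T[2]-off+85]),'back',q([*(A-14.5*a),T[2]-off+85]))
# label vs axis: perpendicular offset from optical axis & distance
n=np.array([-a[1],a[0]])
for Lx in (L[:2],np.array([743.5,-23.1])):
  v=Lx-T[:2];print('TCP: along',v@a,'lateral',v@n)
E
```

```text
lens [743.68931371 -23.53719372 160.        ]
lid [631.90658928 -38.94876001 191.1914042 ] [-0.27820044 -0.09148309 26.3       ]
lid [632.60333523 -38.85093237 192.1914042 ] [4.18545519e-01 6.34455218e-03 2.73000000e+01]
lid [633.30008119 -38.75310473 193.1914042 ] [ 1.11529147  0.1041722  28.3       ]
56.7 labelbot [264. 143.] under front [263.  32.] lidtop front [265. 296.] back [263. 542.]
57.7 labelbot [264. 139.] under front [263.  30.] lidtop front [265. 291.] back [263. 535.]
58.7 labelbot [264. 136.] under front [263.  28.] lidtop front [265. 286.] back [263. 529.]
TCP: along 112.55119589365923 lateral 0.4383187075156242
TCP: along 112.42136686729403 lateral 0.8967098636345957
```

```bash
python3 - <<'E'
from h import *
p,d,i,o=load('wrist16')
C=cloud(d,i)
for v in range(194,240,3): print(v,np.round(C[v,255:262].mean(0),1))
p,d,i,o=load('scene16')
a=cv2.resize(p[165:215,212:255],None,fx=11,fy=11,interpolation=cv2.INTER_CUBIC);cv2.imwrite('pics/s16d.png',cv2.convertScaleAbs(a,alpha=1.4)[:,:,::-1])
T=np.array([632.1,-38.8,164.8]);q=lambda X:np.round(11*(proj(i,X)-[212,165]),0)
for h in(0,20,40,66,85): print(h,q(T+[0,0,-57.7+h]))
E
```

```text
194 [606.1 -41.9   1. ]
197 [643.5 -36.9 115. ]
200 [643.6 -36.9 121.5]
203 [643.6 -36.9 127.5]
206 [653.7 -35.8 158.4]
209 [643.6 -36.9 138.6]
212 [643.7 -36.9 143.9]
215 [643.6 -36.9 148.4]
218 [644.6 -36.8 155.2]
221 [644.5 -36.8 159.5]
224 [644.4 -36.8 163.3]
227 [644.5 -36.8 167.3]
230 [652.8 -35.7 187.6]
233 [651.6 -35.9 188.4]
236 [649.8 -36.1 188.1]
239 [648.1 -36.4 188. ]
0 [188. 460.]
20 [185. 381.]
40 [182. 300.]
66 [179. 190.]
85 [176. 108.]
```

View pics/s16d.png

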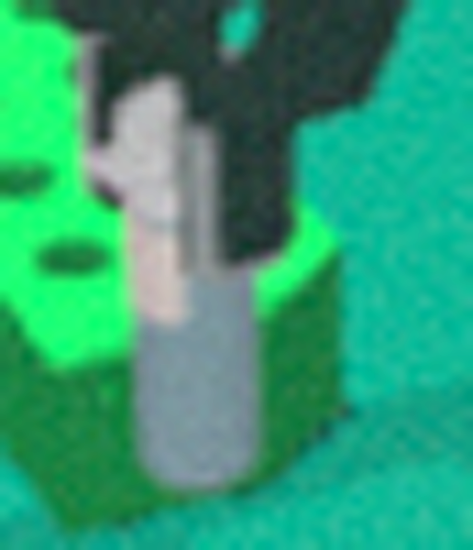

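Emit:
carry_out:
  motion: [0.1, -0.0005, 0, 0.0008, 0, 0.1, 0, 0, 0, 0, 0.1, 0, 0, 0, 0, 0.1, 0, 0, 0, 0, 0.1, 0, 0, 0, 0]

```text
time: 28.3
eef_pos: [631.5, -37.4, 163.2]
orientation: [-180.0, 0.0, -82.0]
ft_force: [-0.4, 0.2, -0.1]
width: 27.8
```

Emit:
carry_out:
  motion: [0.1, 0, 0, 0, 0, 0.1, 0, 0, 0, 0, 0.1, 0, 0, 0, 0, 0.1, 0, 0, 0, 0, 0.1, 0, 0, 0, 0]

```text
time: 28.72
eef_pos: [631.5, -37.5, 163.2]
orientation: [-180.0, 0.0, -82.1]
ft_force: [-0.4, -0.0, -0.8]
width: 27.7
```

```bash
python3 snap.py 17 wrist scene; python3 - <<'E'
from h import *
from cell import get_obs
o=get_obs();print(o['time'],o['joint_velocities'].round(2),o['ft_force'].round(1))
p,d,i,o=load('wrist17');T=o['eef_pos']
C=cloud(d,i)
for v in range(197,232,3): print(v,np.round(C[v,256:261].mean(0),1))
a=np.array([np.cos(np.radians(7.6)),np.sin(np.radians(7.6))]);n=np.array([-a[1],a[0]])
v=np.array([743.7,-23.4])-T[:2];print('along',v@a,'lat',v@n)
E
```

```text
wrist [631.51417532 -37.45062231 163.19719859] [-1.79996557e+02  4.48661982e-03 -8.20508192e+01] 27.699945684198866
scene [631.48984691 -37.42184757 163.17089371] [ 1.79998144e+02  5.14490905e-03 -8.20469185e+01] 27.858670243923452
28.8167 [ 0.02  0.09 -0.1   0.07 -0.14 -0.  ] [-0.1  0.1 -1.1]
197 [643.  -35.4 113.8]
200 [643.1 -35.4 120.5]
203 [643.  -35.4 126.1]
206 [642.9 -35.5 131.6]
209 [642.9 -35.5 137. ]
212 [642.8 -35.5 141.8]
215 [642.8 -35.5 146.6]
218 [643.8 -35.4 153.3]
221 [643.9 -35.4 157.8]
224 [643.7 -35.4 161.6]
227 [643.8 -35.4 165.6]
230 [652.3 -34.3 186.3]
along 113.05861740095243 lat -0.9100970294715681
```

View pics/scene17.png

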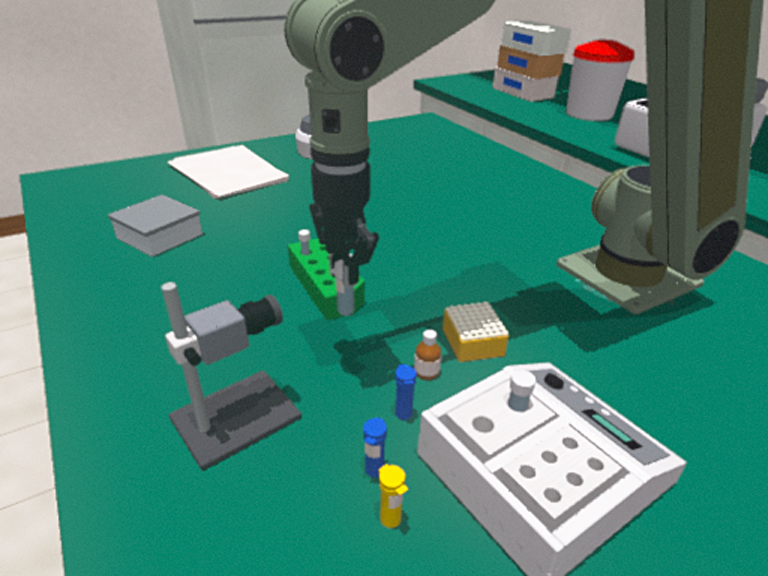

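View pics/wrist17.png

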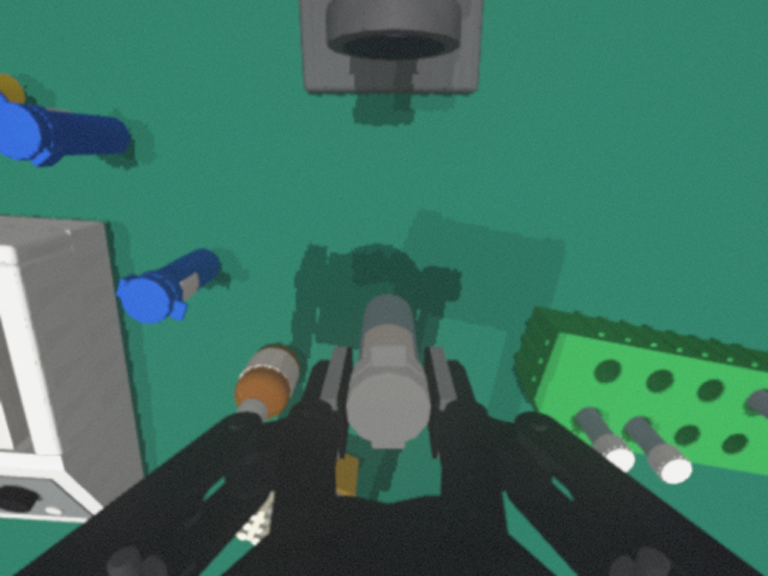

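Emit:
carry_out:
  motion: [0.1, 0.0008, 0, -0.0004, 0, 0.1, 0, 0, 0, 0, 0.1, 0, 0, 0, 0, 0.1, 0, 0, 0, 0, 0.1, 0, 0, 0, 0]

```text
time: 29.23
eef_pos: [631.6, -38.2, 163.6]
orientation: [-180.0, 0.0, -82.0]
ft_force: [-0.5, 0.1, -0.6]
width: 27.9
```

Emit:
carry_out:
  motion: [0.1, 0, 0, 0, 0, 0.1, 0, 0, 0, 0, 0.1, 0, 0, 0, 0, 0.1, 0, 0, 0, 0, 0.1, 0, 0, 0, 0]

```text
time: 29.65
eef_pos: [631.6, -38.2, 163.6]
orientation: [-180.0, 0.0, -82.0]
ft_force: [0.0, -0.4, -0.5]
width: 27.4
```

```bash
python3 - <<'E'
from h import *
from cell import *
o=get_obs();T=o['eef_pos'];print(o['time'],T,o['orientation'],o['joint_velocities'].round(2))
a=np.array([np.cos(np.radians(7.6)),np.sin(np.radians(7.6))]);n=np.array([-a[1],a[0]])
v=np.array([743.7,-23.4])-T[:2];print('along',v@a,'lat',v@n)
hand_in()
E
```

```text
29.65 [631.59268484 -38.22681657 163.61797212] [-1.79999019e+02  5.10389203e-03 -8.20490764e+01] [ 0.08 -0.05 -0.08  0.13 -0.09 -0.  ]
along 113.08345420337746 lat -0.13033783076439004
the job is handed in; nothing more can be done
```

I finished the job and handed it in at 29.7 s. Both tubes are in the rack in the right order, and the control vial is held up to the camera.

- **Tubes:** sample_1 went into place 1 at the cut corner first, then sample_2 into place 2. Each was lowered until it touched the floor at about 3 N.
- **Vial:** the lens-to-vial-axis distance measures about 113 mm, so the label is about 100 mm from the glass. It is about 0.1 mm off the optical axis sideways. The label middle is within about 1 mm of 160 mm, and the vial's yaw is within about 0.5° of the lens. Depth readings show the body vertical, and the arm was still at hand-in.

- **One slip:** while bringing sample_2 in, I stopped about 24 mm short and brushed sample_1's cap, which leaned sample_1 by about 3°. I took it by the cap, set it upright and released it. The next wrist picture showed it standing straight in place 1.
- **One disagreement:** the top camera put things 3–5 mm nearer the robot in x than the wrist camera. I used the wrist camera, which had matched where the tubes actually fitted.

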